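# Fetch the sensor from behind the jar and the swab cup

## Robot

A 6-joint arm with a two-finger parallel gripper is mounted at the origin on a cart in front of the work surface, level with it; the furniture and walls round the work are solid. World frame = base frame: x ahead of the robot, y to its left, z up, the work surface at z = 0. Lengths are in m, angles in rad, forces in N, time in s.
With the tool pointing down it reaches from about 0.3 to 0.775 m from the base axis. Payload 14.6 kg.
Tool frame: the origin (TCP) lies between the finger pads; the fingertips stand 14 mm ahead of it and the grasp point (between the pads) lies 5 mm behind it; y points along the fingers, x is the direction in which the jaws open and shut, and the axes are right-handed (so a half turn about y gives the same grasp; the last joint's range is limited). The gripper opens to 85 mm and grips with 20 to 120 N. Pads are 22 mm wide; open, the fingers measure 114 mm over their backs; the gripper's body (76 mm by 85 mm) begins 54 mm behind the grasp point. The pads swing forward as they close: fully open they stand 13 mm farther back than shut.
Start: joints at [1.218, 0.3, 1.521, -0, 1.321, -0.067], TCP at [0.155, 0.528, 0.245] pointing down, gripper open.
Joint ranges: [-3.03, 3.03], [-0.79, 2.21], [0.23, 2.52], [-1.04, 4.18], [0, 3.07], [-2.55, 2.55]. Speed limits (rad/s): [2.22, 2.22, 2.57, 3.14, 3.14, 3.14].

## Interface

Orientations are given as a unit quaternion [x, y, z, w].
In Python, from bench import state, snapshot, camera_info, finish_job gives the robot as it stands.
- The arm moves only by the tool drive_tool, never from a script. Its argument "steps" is a list of rows, each a list of 5 numbers: the shift along the tool's x, y, z in cm, then the turn about the tool's y in rad, then the closure, from 0 (fully open) to 1 (shut). A call has 1 to 8 rows; each row is the pose to reach, as a shift and turn from the pose measured when the call began, along the tool's axes at that moment; what a row does not reach only later rows make up. A row lasts 1/8 s, in which the tool goes at most 62.5 mm and 10.7 degrees, less where a joint would pass 70% of its speed; a pose out of reach is approached as far as the arm can. A call with a gripper value outside its range is refused whole. The fingers move at their own pace and stop on an object; "newtons" is the grip in N (left out, the last holds). Time passes only in rows, so rows that repeat a pose let the fingers close. It gives the time, the measured TCP pose, the force and the opening at its end, in the units of the state.
- state(): the state, without advancing time (a new reading comes with each control period).
- snapshot(name): name is "side" or "top" or "wrist"; returns the picture (420x560x3 uint8, red, green, blue); there is no depth.
- camera_info(name): a dict with "intrinsics" (3x3 intrinsics, pixels), "T" (4x4, takes a point from camera to world coordinates); the wrist camera has in their place "tool_from_camera" (4x4, takes a point from camera to tool coordinates, whose origin is the TCP and whose axes are the tool frame's). Camera axes: x right, y down, z forward; pixel columns grow to the right and rows downward; lengths in m; the calibration is good to about 2 mm. A picture is of the moment at which its call begins: read the wrist's pose just before it. camera_info takes no time and is no camera call.
- finish_job(): hands the job in, once; it reports no verdict.
The state is a dict: "t": time; "q": joint angles; "qvel": joint speeds; "joint_torque": joint torques, N m; "tool_pos": TCP position; "orientation": TCP orientation; "wrist_force": force on the tool from outside, world axes, zero at the start; "moment": the same for the moment, N m; "width": finger opening in m.
Only numpy, scipy, OpenCV 4.12 (cv2) and the standard library are available. Lean on these libraries where they do the work, as an engineer would, in place of code of your own. Each camera call takes 0.05 s, during which the arm holds its last target.

## Task

First move both the dark jar and the swab cup out of the caddy onto the side mat, standing upright. Then take the round sensor from the caddy's rear pocket and lay it flat, the way up it is, in the middle of the drill jig's raised seat while the jar and the cup still wait on the mat. Last, put the jar and the cup back upright in the middle of their own pads in the caddy: the jar on the round pad, the cup on the square one.

Things in the scene. Friction and masses are not known exactly. Their poses are not given: they have to be found in the camera images.
- jar_mid (a point): Dark jar with a screw cap, standing upright on the round pad of the caddy: body 44 mm across, from 56 mm up the cap 48 mm across, 70 mm high. This point is on its axis in the cap, 60 mm above its underside; z up. Grasp it here, by the cap, which is wider than the body below, along the caddy's x (the cup stands 14 mm beside it), the fingertips staying above the sensor (its top is 21 mm above the bench) and the pocket walls.
- cup_mid (a point): Light-coloured cup with cotton swabs standing in it, upright on the square pad of the caddy: 38 mm across the cup's wall, which is 45 mm high; swabs reach 92 mm. This point is on its axis, 39 mm above its underside (upper part of the wall, a good height to grasp); z up. Grasp along the caddy's x with the fingertips above the sensor and the pocket walls.
- sensor_mid (a point): Metal sensor, a low round stepped disc, 38 mm across, 13 mm high, lying on a boss (28 mm across, 3 mm high) in the caddy's rear pocket behind jar and cup (like sensors elsewhere are bystanders). This point is its centre, 6.5 mm above its underside; z up. The 38 mm flange is only the lowest 4 mm, so close the fingertips 1 to 3 mm above the caddy's plate. Can be grasped only along the caddy's x, once jar and cup are gone.
- pad_round_top (a point): Centre of the top of the round cork pad (56 mm across) let into the front of the caddy, 5.5 mm above the bench; the jar's place. Fixed. The two pads may be left and right or the other way round, 58 mm apart.
- pad_square_top (a point): Centre of the top of the square cork pad (52 by 52 mm) let into the front of the caddy, 5.5 mm above the bench; the cup's place. Fixed.
- mat_top (a point): Centre of the top of the flat dark side mat, 100 mm (its x) by 170 mm (its y), 3 mm thick; z up. Fixed. The jar and the cup wait here, both with their axes over the mat.
- jig_seat (a point): Centre of the top of the raised seat of the metal drill jig, 32 mm above the bench; z up. The seat is 50 mm (x) by 60 mm (y); round it the jig's 75 by 110 mm base is 18 mm high, and two pins 12 mm thick, as high as the seat, stand 52 mm from this point in the jig's +y, at x = -20 and +20 mm. Fixed.
- caddy: Flat metal caddy, base plate 136 mm (x) by 126 mm (y), 5 mm thick; origin at the centre of its underside, x points to its rear. Fixed. Pads at x = -36 mm, y = +29 and -29 mm. Rear pocket, holding the sensor at about x = 10 mm, y = 0: walls up to 18 mm above the bench at y = -28 and +28 mm (inner faces, from x = -6 to 66 mm) and a back stop with its inner face at x = 64 mm.
Not all that is in view belongs to the job. Leave any green or pink look-alike of the part that bears sensor_mid alone.

How it is judged:
On the way, in this order (a step that is already met when the one before it is completed fails the run):
1. the jar and the cup both stand released on the side mat, the sensor still in the caddy (x of jar_mid in the frame of mat_top between -0.05 and 0.05 m and y of jar_mid in the frame of mat_top between -0.085 and 0.085 m and z of jar_mid in the frame of mat_top between 0.054 and 0.066 m and angle between each of jar_mid, cup_mid's own z axis and vertical below 0.1 rad and x of cup_mid in the frame of mat_top between -0.05 and 0.05 m and y of cup_mid in the frame of mat_top between -0.085 and 0.085 m and z of cup_mid in the frame of mat_top between 0.033 and 0.045 m and contact force between the fingers and jar below 0.05 N and contact force between the fingers and cup below 0.05 N and distance of sensor_mid from where it was at the start of the episode below 0.03 m), for 0.2 s.
2. the sensor lies released on the jig's seat while the jar and the cup still stand on the mat (horizontal distance between sensor_mid and jig_seat below 0.01 m and z of sensor_mid in the frame of jig_seat between 0.003 and 0.011 m and angle between each of sensor_mid, jar_mid, cup_mid's own z axis and vertical below 0.1 rad and x of jar_mid in the frame of mat_top between -0.05 and 0.05 m and y of jar_mid in the frame of mat_top between -0.085 and 0.085 m and z of jar_mid in the frame of mat_top between 0.054 and 0.066 m and x of cup_mid in the frame of mat_top between -0.05 and 0.05 m and y of cup_mid in the frame of mat_top between -0.085 and 0.085 m and z of cup_mid in the frame of mat_top between 0.033 and 0.045 m and contact force between the fingers and part below 0.05 N), for 0.2 s.
At the end, for the whole second after the job is handed in: The jar stands upright (within 0.1 rad) on the round pad and the cup on the square pad, each within 12 mm of the pad's centre, and the sensor lies flat, right way up, on the jig's raised seat within 10 mm of its centre; all released and at rest (horizontal distance between jar_mid and pad_round_top below 0.012 m and z of jar_mid in the frame of pad_round_top between 0.055 and 0.065 m and angle between each of jar_mid, cup_mid, sensor_mid's own z axis and vertical below 0.1 rad and horizontal distance between cup_mid and pad_square_top below 0.012 m and z of cup_mid in the frame of pad_square_top between 0.034 and 0.044 m and horizontal distance between sensor_mid and jig_seat below 0.01 m and z of sensor_mid in the frame of jig_seat between 0.003 and 0.011 m and linear speed of each of jar, cup, part below 0.02 m/s); the robot touches nothing.
It fails at once if the jar or the cup is tipped over (more than 0.6 rad) (angle between any of jar_mid, cup_mid's own z axis and vertical above 0.6 rad).
It also fails if it takes over 106 s, if anything falls off the work surface, if the arm or the gripper's body presses on something with over 40 N, if the wrist force passes 120 N, or if a joint passes its speed limit or range.

## Working session

There is one attempt and no reset: what is moved stays moved. The work goes in short steps, Python scripts to look and compute and a tool call to move; the robot and the scene stay as the last step left them, time stands still between calls to the robot, and variables do not carry over. Pictures are saved under pics/ and viewed, and the job is handed in when it is done.

Besides the shell and the picture viewer there is one more tool, called after "Request:" by a JSON object that holds its "api" and its "payload", one argument or row to a line. drive_tool: Moves the arm, as the interface text tells. Its arguments: {"type":"object","properties":{"steps":{"type":"array"},"newtons":{"type":"number"}},"required":["steps"]}

```bash
ls; mkdir -p pics
python3 - <<'E'
from bench import *
import cv2
print(state())
for n in ("side","top","wrist"):
    im=snapshot(n); cv2.imwrite(f"pics/{n}0.png",im[:,:,::-1]); print(n,camera_info(n))
E
```

```text
pics
{'t': 0.0, 'q': array([ 1.21837206e+00,  3.00470061e-01,  1.52162351e+00, -9.77286743e-06,
        1.32067281e+00, -6.65936369e-02]), 'qvel': array([-0.00052978, -0.00164312, -0.00057187,  0.00055632, -0.0001939 ,
        0.0013138 ]), 'joint_torque': array([-1.03263639e-03, -5.43490434e+01, -3.61809576e+01,  3.08333711e-05,
        3.68776062e-03, -4.93986693e-05]), 'tool_pos': array([0.15499794, 0.52747116, 0.24470392]), 'orientation': array([ 0.56634533,  0.42334223, -0.42403467, -0.56588774]), 'wrist_force': array([ 0.36158828, -0.05763315, -0.47914176]), 'moment': array([-0.03850747,  0.01074818,  0.02320964]), 'width': 0.08546418024159741}
side {'intrinsics': array([[420.62993771,   0.        , 278.37486718],
       [  0.        , 420.62993771, 207.52575003],
       [  0.        ,   0.        ,   1.        ]]), 'T': array([[-0.94394356, -0.11871709,  0.30802079,  0.3205796 ],
       [-0.3300277 ,  0.35982718, -0.87270047,  0.59241189],
       [-0.00722979, -0.92543538, -0.37883648,  0.39269616],
       [ 0.        ,  0.        ,  0.        ,  1.        ]])}
top {'intrinsic
[... 247 characters left out ...]
0.01225915, -0.00141693, -0.15166017],
       [ 0.00250274, -0.08901442, -0.99602719,  0.93173997],
       [ 0.        ,  0.        ,  0.        ,  1.        ]])}
wrist {'intrinsics': array([[310.06919571,   0.        , 281.8779332 ],
       [  0.        , 310.06919571, 210.02160852],
       [  0.        ,   0.        ,   1.        ]]), 'tool_from_camera': array([[ 9.99998616e-01, -1.48389328e-03,  7.52110972e-04,
         7.95761501e-04],
       [-1.15155702e-03, -2.91144291e-01,  9.56678460e-01,
        -1.28134080e-01],
       [-1.20063592e-03, -9.56678002e-01, -2.91145597e-01,
         7.35554055e-02],
       [ 0.00000000e+00,  0.00000000e+00,  0.00000000e+00,
         1.00000000e+00]])}
```

View pics/top0.png

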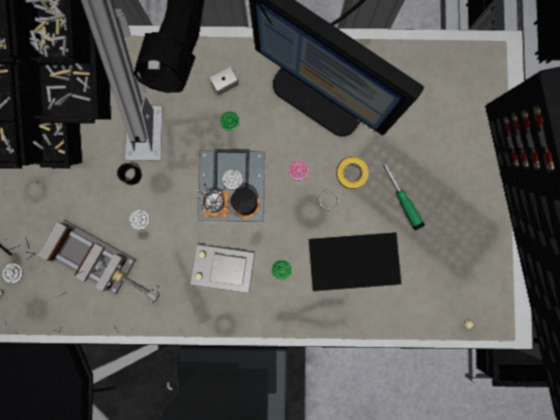

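View pics/side0.png

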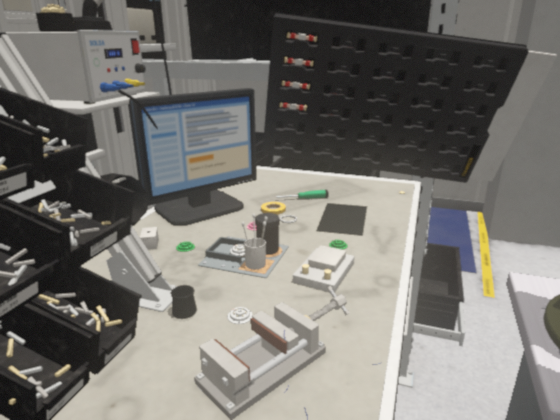

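Run:
```python
from bench import *
import cv2
from scipy.spatial.transform import Rotation as R
print(R.from_quat(state()['orientation']).as_matrix().round(3))
im=cv2.imread('pics/top0.png')
cv2.imwrite('pics/top0crop.png',cv2.resize(im[60:360,100:500],None,fx=2,fy=2,interpolation=cv2.INTER_CUBIC))
```

```text
[[ 0.282 -0.    -0.959]
 [ 0.959 -0.001  0.282]
 [-0.001 -1.     0.   ]]
```

View pics/top0crop.png

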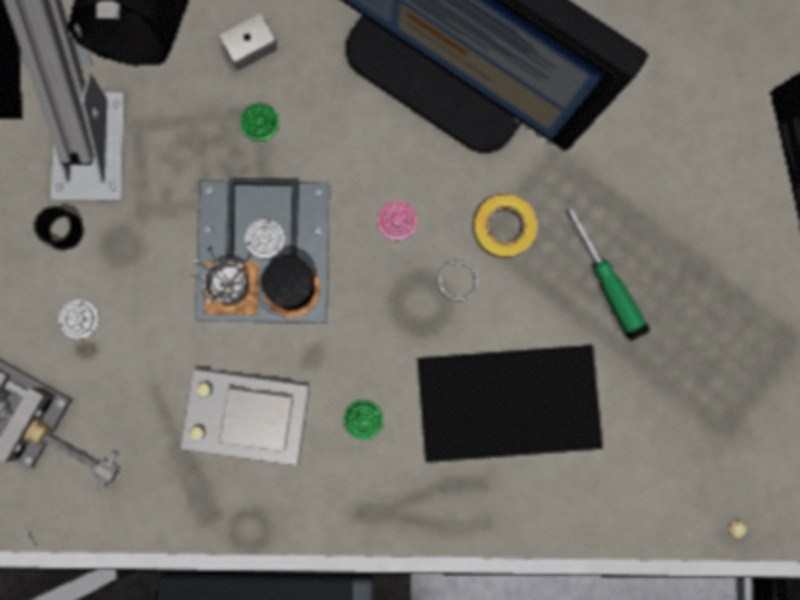

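The sensor candidates in the top view are the white disc in the caddy's rear pocket at (232,179), and the bystanders: white discs at (139,219) and (12,272), green ones at (230,121) and (282,270), and a pink one at (299,170). Only the first is in the caddy pocket. I'll confirm it in an enlarged crop.

Run:
```python
import cv2
im=cv2.imread('pics/top0.png')
def crop(n,x0,y0,w,h,f):
    c=cv2.resize(im[y0:y0+h,x0:x0+w],None,fx=f,fy=f,interpolation=cv2.INTER_CUBIC)
    cv2.imwrite(f'pics/{n}.png',c)
crop('cad',190,140,90,90,6.6)
crop('jig',185,235,80,65,8)
crop('mat',300,225,110,75,7)
```

```text
(no output)
```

View pics/cad.png

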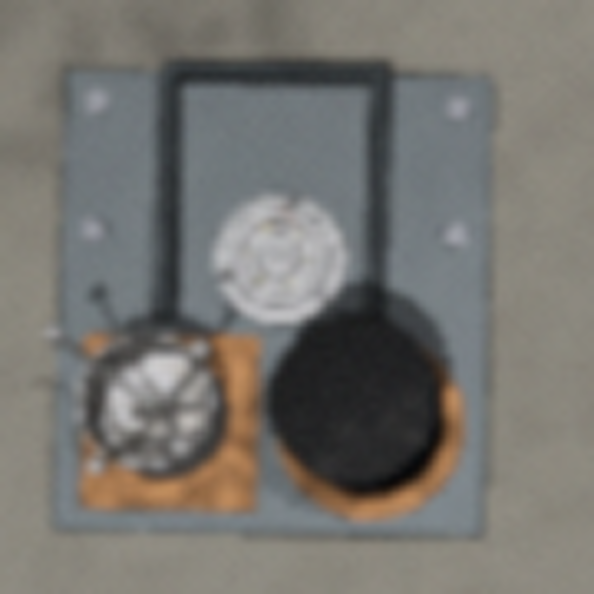

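View pics/jig.png

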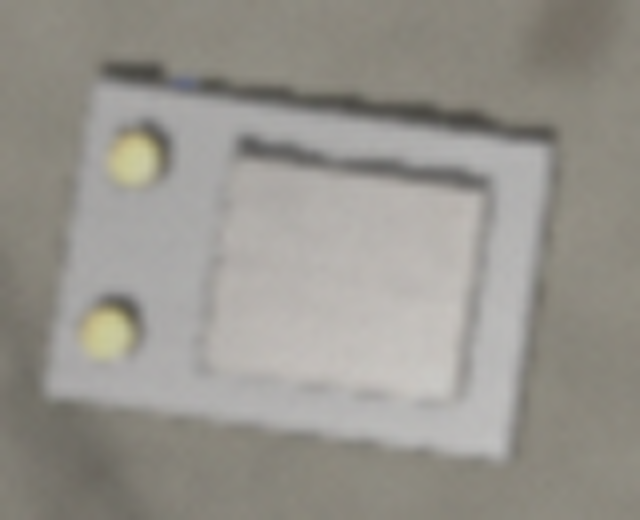

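View pics/mat.png

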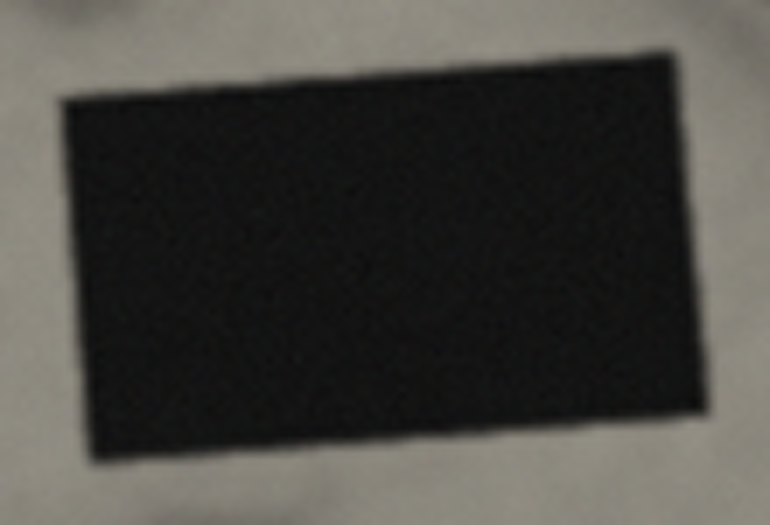

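```bash
cat > h.py <<'E'
import numpy as np, cv2
from bench import *
from scipy.spatial.transform import Rotation as R
def topray(u,v,z,name='top'):
    c=camera_info(name); K=c['intrinsics'];T=c['T']
    d=T[:3,:3]@np.linalg.inv(K)@[u,v,1]; o=T[:3,3]
    return (o+d*(z-o[2])/d[2])
def topproj(P,name='top'):
    c=camera_info(name); p=np.linalg.inv(c['T'])@np.r_[P,1]; q=c['intrinsics']@p[:3]; return q[:2]/q[2]
def wristcam():
    s=state(); T=np.eye(4);T[:3,:3]=R.from_quat(s['orientation']).as_matrix();T[:3,3]=s['tool_pos']
    c=camera_info('wrist'); return c['intrinsics'],T@c['tool_from_camera']
def ray(K,T,u,v,z):
    d=T[:3,:3]@np.linalg.inv(K)@[u,v,1]; o=T[:3,3]
    return (o+d*(z-o[2])/d[2])
def proj(K,T,P):
    p=np.linalg.inv(T)@np.r_[P,1]; q=K@p[:3]; return q[:2]/q[2]
E
python3 - <<'E'
from h import *
def f(x0,y0,s,pts,z): return np.array([topray(x0+(u+.5)/s-.5,y0+(v+.5)/s-.5,z) for u,v in pts])
def rect(n,p):
    # p: TL,TR,BR,BL ; +x up image, +y left
    c=p.mean(0); ex=(p[0]+p[1]-p[2]-p[3]); ey=(p[0]+p[3]-p[1]-p[2])
    a=np.arctan2(ex[1],ex[0]); b=np.arctan2(-ey[0],ey[1])
    print(n,c.round(4),'yaw',round(a,4),round(b,4),'size',np.linalg.norm(ex)/2,np.linalg.norm(ey)/2); return c,(a+b)/2
c,a=rect('caddy',f(190,140,6.6,[(66,70),(491,75),(482,537),(54,528)],.005))
Rm=np.array([[np.cos(a),-np.sin(a)],[np.sin(a),np.cos(a)]])
for n,p in (('padround',(-.036,-.029)),('padsq',(-.036,.029)),('sens',(.01,0))): print(n,c[:2]+Rm@p)
rect('jigbase',f(185,235,8,[(98,80),(552,140),(510,458),(48,395)],.018))
rect('seat',f(185,235,8,[(238,152),(488,185),(460,402),(207,370)],.032))
rect('mat',f(300,225,7,[(63,98),(675,52),(706,413),(92,460)],.003))
print('sensor',f(190,140,6.6,[(280,260)],.012))
print('jar',f(190,140,6.6,[(357,405)],.0755))
print('cup',f(190,140,6.6,[(156,398)],.0505))
print('green',topray(282,270,.01),'pins',topray(204,255,.03))
E
```

```text
caddy [ 0.6164 -0.0562  0.005 ] yaw -0.0014 -0.0041 size 0.13515405722635562 0.12432296679528174
padround [ 0.58033106 -0.08505253]
padsq [ 0.58048951 -0.02705274]
sens [ 0.62641011 -0.0561783 ]
jigbase [ 0.4585 -0.0446  0.018 ] yaw -0.1227 -0.1204 size 0.07404039724162026 0.10801887181195391
seat [ 0.4571 -0.0569  0.032 ] yaw -0.1141 -0.1155 size 0.05002591662185137 0.058350698250807055
mat [ 0.4743 -0.2939  0.003 ] yaw 0.082 0.0872 size 0.09790047662936588 0.16731503157091568
sensor [[ 0.62748144 -0.05855798  0.012     ]]
jar [[ 0.57923899 -0.08648613  0.0755    ]]
cup [[ 0.58298588 -0.02900329  0.0505    ]]
green [ 0.45588052 -0.15619575  0.01      ] pins [ 0.48248523 -0.01164504  0.03      ]
```

The crop confirms it: the white stepped disc at crop (280,260) lies inside the dark pocket walls, behind the cup at (156,398) and the jar at (357,405). The jar is on the round pad at −y. I'll take the jar first.

```bash
cat >> h.py <<'E'
def go(*tg,yaw=0.0):
    """rows for world TCP targets; yaw = world angle of tool x"""
    s=state(); M=R.from_quat(s['orientation']).as_matrix(); p=s['tool_pos']
    cur=np.arctan2(M[1,0],M[0,0]); turn=-((yaw-cur+np.pi)%(2*np.pi)-np.pi)
    print('t %.2f'%s['t'],'pos',p.round(4),'yaw %.4f'%cur,'w %.4f'%s['width'],'F',s['wrist_force'].round(1),'down',M[:,1].round(4))
    for t in tg:
        print((M.T@(np.array(t)-p)*100).round(2),'turn %.3f'%turn,'dist cm %.1f'%(100*np.linalg.norm(np.array(t)-p)))
E
python3 - <<'E'
from h import *
go((.29,.22,.24)); go((.42,-.086,.22))
E
```

```text
t 0.15 pos [0.155  0.5275 0.2449] yaw 1.2850 w 0.0852 F [-0.9  0.1  0.2] down [-3.e-04 -8.e-04 -1.e+00]
[-25.7    0.51 -21.62] turn 1.285 dist cm 33.6
t 0.15 pos [0.155  0.5275 0.2449] yaw 1.2850 w 0.0852 F [-0.9  0.1  0.2] down [-3.e-04 -8.e-04 -1.e+00]
[-51.39   2.53 -42.72] turn 1.285 dist cm 66.9
```

Request:
{"api": "drive_tool", "payload": {
  "steps": [
    [-25.7,0.5,-21.6,1.285,0],
    [-25.7,0.5,-21.6,1.285,0],
    [-25.7,0.5,-21.6,1.285,0],
    [-25.7,0.5,-21.6,1.285,0],
    [-25.7,0.5,-21.6,1.285,0],
    [-51.4,2.5,-42.7,1.285,0],
    [-51.4,2.5,-42.7,1.285,0],
    [-51.4,2.5,-42.7,1.285,0]
  ],
  "newtons": 30
}}

```text
t: 1.15
tool_pos: [0.354, 0.0672, 0.2299]
orientation: [0.707, -0.001, 0.001, -0.707]
wrist_force: [1.6, 0.4, 0.2]
width: 0.0853
```

Run:
```python
from h import *
go((.579,-.0855,.16))
```

```text
t 1.15 pos [0.354  0.0672 0.2299] yaw -0.0023 w 0.0853 F [1.6 0.4 0.2] down [ 5.e-04 -7.e-04 -1.e+00]
[ 22.53   7.02 -15.22] turn -0.002 dist cm 28.1
```

Request:
{"api": "drive_tool", "payload": {
  "steps": [
    [22.5,7.0,-15.2,0,0],
    [22.5,7.0,-15.2,0,0],
    [22.5,7.0,-15.2,0,0],
    [22.5,7.0,-15.2,0,0],
    [22.5,7.0,-15.2,0,0],
    [22.5,7.0,-15.2,0,0]
  ]
}}

```text
t: 1.9
tool_pos: [0.5791, -0.0864, 0.1585]
orientation: [0.707, -0.002, 0.001, -0.707]
wrist_force: [-0.2, 1.4, 0.0]
width: 0.0851
```

Run:
```python
from h import *
go((.579,-.0855,.06))
K,T=wristcam(); im=snapshot('wrist'); cv2.imwrite('pics/w1.png',im[:,:,::-1]); np.savez('w1.npz',K=K,T=T)
for P in ((.5803,-.085,.0755),(.5803,-.027,.0505),(.627,-.057,.018)): print(proj(K,T,P))
```

```text
t 1.90 pos [ 0.5791 -0.0864  0.1585] yaw -0.0038 w 0.0851 F [-0.2  1.4  0. ] down [-1.6e-03 -2.0e-04 -1.0e+00]
[0.01 9.85 0.09] turn -0.004 dist cm 9.9
[282.6082036  222.47074419]
[282.21622227 137.64871213]
[335.9561749  170.18493469]
```

View pics/w1.png

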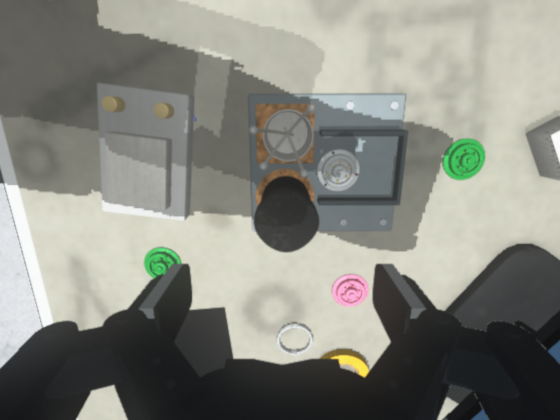

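Run:
```python
from h import *
d=np.load('w1.npz');K,T=d['K'],d['T']
print('jar',ray(K,T,286.5,217.5,.0755),'cup',ray(K,T,287,134,.0505),'sens',ray(K,T,338.5,170,.012))
im=cv2.imread('pics/w1.png')
cv2.imwrite('pics/w1c.png',cv2.resize(im[80:260,235:420],None,fx=4,fy=3.3,interpolation=cv2.INTER_CUBIC))
```

```text
jar [ 0.58310545 -0.08124518  0.0755    ] cup [ 0.58385578 -0.02437996  0.0505    ] sens [ 0.63030179 -0.05785708  0.012     ]
```

View pics/w1c.png

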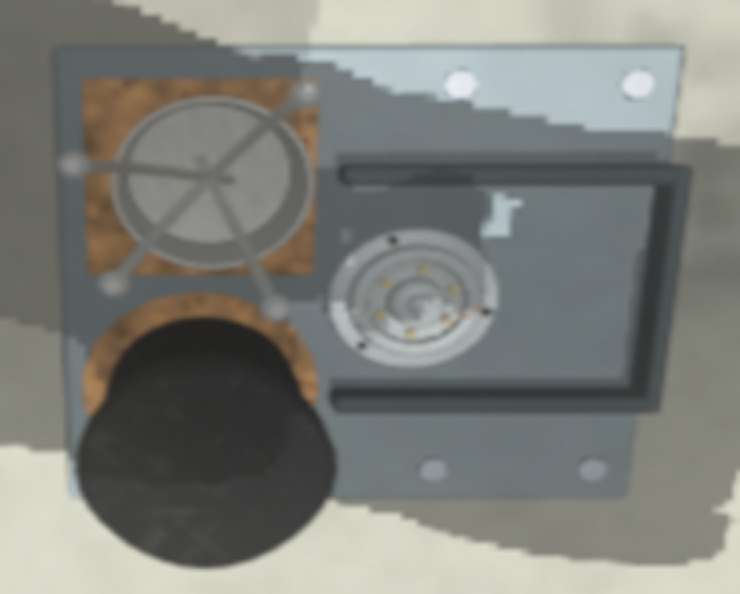

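The wrist view shows the jar cap at (287,219), the cup rim at (288,135) and the sensor at (338,170). That agrees with the top view to within about 3 mm. Averaged, the jar is at (0.581, −0.0845), the cup at (0.584, −0.027) and the sensor at (0.629, −0.058). Next I descend on the jar.

Request:
{"api": "drive_tool", "payload": {
  "steps": [
    [0.2,3.5,-0.05,0,0],
    [0.2,8.0,0.15,-0.004,0],
    [0.2,10.05,0.15,-0.004,0],
    [0.2,10.05,0.15,-0.004,0],
    [0.2,10.05,0.15,-0.004,0.5],
    [0.2,10.05,0.15,-0.004,0.8],
    [0.2,10.05,0.15,-0.004,0.8],
    [0.2,10.05,0.15,-0.004,0.8]
  ],
  "newtons": 30
}}

```text
t: 2.95
tool_pos: [0.581, -0.0842, 0.0602]
orientation: [0.707, 0.001, 0.0, -0.707]
wrist_force: [-0.8, 0.3, 7.4]
width: 0.0472
```

Run:
```python
from h import *
go((.581,-.0845,.058))
im=snapshot('wrist'); cv2.imwrite('pics/w2.png',im[:,:,::-1])
im=snapshot('side'); cv2.imwrite('pics/s2.png',cv2.resize(im[180:300,170:330,::-1],None,fx=4,fy=4))
```

```text
t 2.95 pos [ 0.581  -0.0842  0.0602] yaw 0.0009 w 0.0472 F [-0.8  0.3  7.4] down [ 9.e-04 -7.e-04 -1.e+00]
[ 0.    0.22 -0.03] turn 0.001 dist cm 0.2
```

View pics/w2.png

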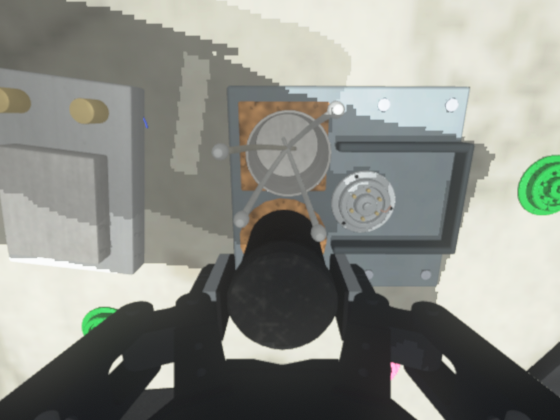

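View pics/s2.png

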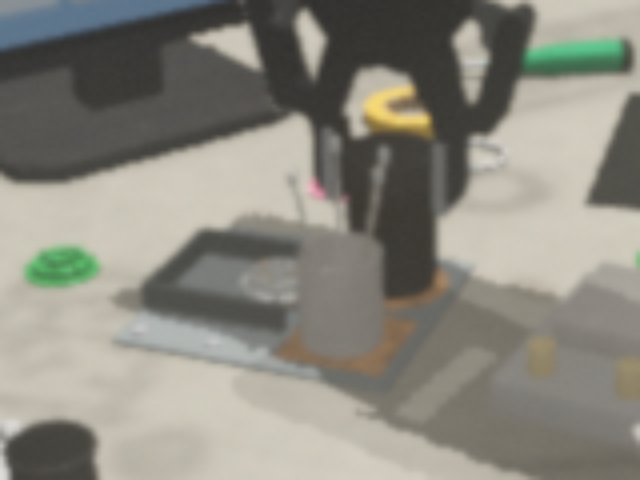

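The fingers hold the jar by the cap at a width of 47 mm. I'll lift it and carry it to the mat.

Request:
{"api": "drive_tool", "payload": {
  "steps": [
    [0,-1.5,0,0,0.85],
    [0,-4.5,0,0,0.85],
    [0,-7.5,0,0,0.85],
    [-2.5,-8,-5,0,0.85],
    [-5,-8,-10,0,0.85],
    [-8,-8,-16,0,0.85],
    [-10.3,-8,-22,0,0.85],
    [-10.3,-8,-25,0,0.85]
  ],
  "newtons": 45
}}

```text
t: 4.05
tool_pos: [0.4767, -0.3368, 0.1417]
orientation: [0.708, 0.0, 0.001, -0.707]
wrist_force: [0.7, 0.6, -1.5]
width: 0.0464
```

Run:
```python
from h import *
go((.4777,-.334,.059))
im=snapshot('side'); cv2.imwrite('pics/s3.png',cv2.resize(im[100:300,250:450,::-1],None,fx=3,fy=3))
```

```text
t 4.05 pos [ 0.4767 -0.3368  0.1417] yaw -0.0014 w 0.0464 F [ 0.7  0.6 -1.5] down [ 0.0018 -0.0016 -1.    ]
[0.09 8.27 0.3 ] turn -0.001 dist cm 8.3
```

View pics/s3.png

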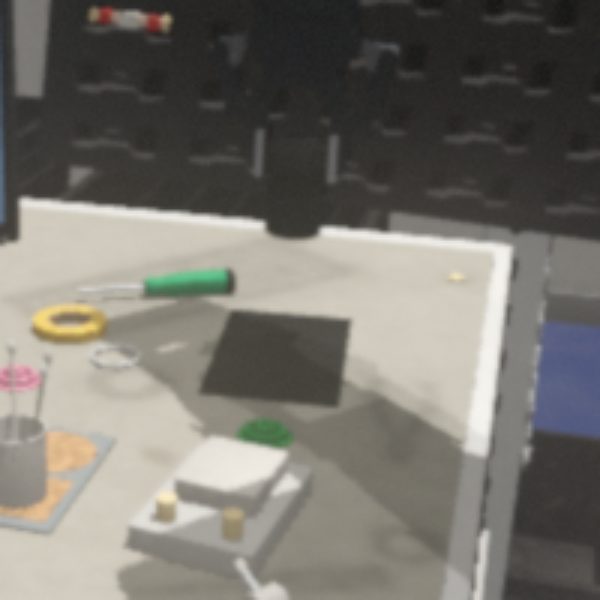

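Request:
{"api": "drive_tool", "payload": {
  "steps": [
    [0.1,4,0.3,0,0.85],
    [0.1,7,0.3,0,0.85],
    [0.1,8.0,0.3,0,0.85],
    [0.1,8.2,0.3,0,0.85],
    [0.1,8.3,0.3,0,0.85]
  ]
}}

```text
t: 4.72
tool_pos: [0.4784, -0.3374, 0.06]
orientation: [0.709, 0.0, 0.002, -0.706]
wrist_force: [-0.1, 0.1, -1.7]
width: 0.0465
```

Run:
```python
from h import *
go((.4777,-.334,.058))
im=snapshot('side'); cv2.imwrite('pics/s4.png',cv2.resize(im[100:300,250:450,::-1],None,fx=3,fy=3))
```

```text
t 4.72 pos [ 0.4784 -0.3374  0.06  ] yaw -0.0025 w 0.0465 F [-0.1  0.1 -1.7] down [ 0.0037 -0.0041 -1.    ]
[-0.08  0.2   0.34] turn -0.003 dist cm 0.4
```

View pics/s4.png

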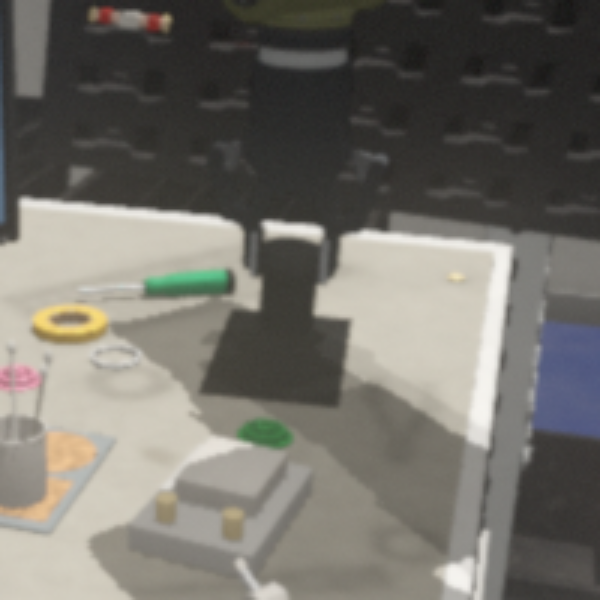

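Request:
{"api": "drive_tool", "payload": {
  "steps": [
    [0,0.15,0.1,0,0.85],
    [0,0.25,0.2,0,0.85],
    [0,0.3,0.2,0,0.85]
  ]
}}

```text
t: 5.15
tool_pos: [0.4788, -0.3357, 0.0578]
orientation: [0.709, 0.001, 0.002, -0.705]
wrist_force: [-3.0, 0.3, 9.3]
width: 0.0467
```

Contact at +9 N, so I release. The fingers swing back (up) as they open.

Request:
{"api": "drive_tool", "payload": {
  "steps": [
    [0,0,0,0,0.5],
    [0,0,0,0,0.2],
    [0,0,0,0,0.0],
    [0,0,0,0,0.0],
    [0,-1,0,0,0.0],
    [0,-5,0,0,0],
    [0,-9,0,0,0],
    [0,-12,0,0,0]
  ]
}}

```text
t: 6.15
tool_pos: [0.4784, -0.3352, 0.1804]
orientation: [0.709, 0.001, 0.003, -0.705]
wrist_force: [-0.1, 0.0, -0.4]
width: 0.0853
```

Run:
```python
from h import *
go((.584,-.0265,.17),(.584,-.0265,.0415))
K,T=wristcam();im=snapshot('wrist'); cv2.imwrite('pics/w5.png',im[:,:,::-1]); np.savez('w5.npz',K=K,T=T)
print(proj(K,T,(.4788,-.3357,.073)),proj(K,T,(.4743,-.2939,.003)))
```

```text
t 6.15 pos [ 0.4784 -0.3352  0.1804] yaw -0.0024 w 0.0853 F [-0.1  0.  -0.4] down [ 0.0063 -0.0065 -1.    ]
[10.48  0.91 30.9 ] turn -0.002 dist cm 32.6
[10.4  13.76 30.99] turn -0.002 dist cm 35.5
[280.53271675 213.85395644] [275.46194991 150.83924108]
```

View pics/w5.png

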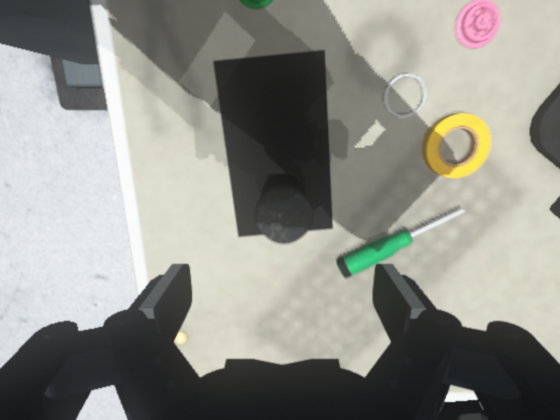

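The jar stands upright on the mat, cap at (285,213). The mat corners are at (215,60), (324,50), (331,228) and (239,237). I'll check the margin.

Run:
```python
from h import *
d=np.load('w5.npz');K,T=d['K'],d['T']
for p in ((215,60),(324,50),(331,228),(239,237)): print(ray(K,T,*p,.003).round(4))
print(ray(K,T,285,213,.073))
go()
```

```text
[ 0.421  -0.2133  0.003 ]
[ 0.5183 -0.2055  0.003 ]
[ 0.5318 -0.3742  0.003 ]
[ 0.4349 -0.3838  0.003 ]
[ 0.48236004 -0.33500681  0.073     ]
t 6.20 pos [ 0.4793 -0.3359  0.1843] yaw -0.0022 w 0.0855 F [ 0.2 -0.5  3.6] down [ 0.0101 -0.0096 -0.9999]
```

Request:
{"api": "drive_tool", "payload": {
  "steps": [
    [2,0,6,-0.002,0],
    [4,0,12,-0.002,0],
    [6,0,18,-0.002,0],
    [8,0,24,-0.002,0],
    [10,0,29,-0.002,0],
    [10.3,0,30.9,-0.002,0],
    [10.3,0,30.9,-0.002,0],
    [10.3,0,30.9,-0.002,0]
  ]
}}

```text
t: 7.2
tool_pos: [0.5828, -0.0283, 0.1825]
orientation: [0.711, 0.003, 0.004, -0.704]
wrist_force: [-0.5, 0.1, -0.0]
width: 0.0853
```

Run:
```python
from h import *
go((.582,-.0265,.0415))
K,T=wristcam();im=snapshot('wrist'); cv2.imwrite('pics/w6.png',im[:,:,::-1]); np.savez('w6.npz',K=K,T=T)
go((.582,-.0265,.0415))
cv2.imwrite('pics/w6c.png',cv2.resize(im[120:320,200:400,::-1],None,fx=3,fy=3,interpolation=cv2.INTER_CUBIC))
```

```text
t 7.20 pos [ 0.5828 -0.0283  0.1825] yaw -0.0013 w 0.0853 F [-0.5  0.1 -0. ] down [ 0.0101 -0.0098 -0.9999]
[-0.22 14.1   0.32] turn -0.001 dist cm 14.1
t 7.25 pos [ 0.5828 -0.0284  0.1826] yaw -0.0018 w 0.0856 F [0.3 1.1 0.4] down [ 0.0102 -0.0097 -0.9999]
[-0.23 14.1   0.33] turn -0.002 dist cm 14.1
```

View pics/w6c.png

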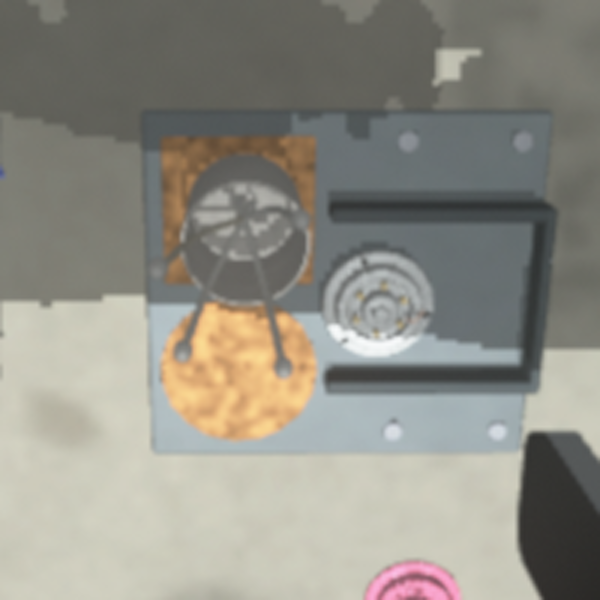

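Run:
```python
from h import *
d=np.load('w6.npz');K,T=d['K'],d['T']
c=lambda u,v:(200+u/3-.3,120+v/3-.3)
for n,u,v,z in (('cup',247,244,.0505),('round',239.5,371.5,.0055),('sq',238.5,210,.0055),('sens',378,303,.012),('plTL',143,110,.005),('plTR',550,111,.005),('plBL',154,453,.005),('plBR',523,451,.005)): print(n,ray(K,T,*c(u,v),z).round(4))
```

```text
cup [ 0.5851 -0.0255  0.0505]
round [ 0.5828 -0.0851  0.0055]
sq [ 0.5828 -0.0263  0.0055]
sens [ 0.63   -0.0574  0.012 ]
plTL [0.5519 0.0072 0.005 ]
plTR [0.6849 0.0063 0.005 ]
plBL [ 0.5514 -0.1174  0.005 ]
plBR [ 0.6867 -0.1178  0.005 ]
```

Run:
```python
from h import *
d=np.load('w1.npz');K,T=d['K'],d['T']
c=lambda u,v:(235+u/4-.4,80+v/3.3-.35)
o=ray(K,T,*c(213,182),.0505)
for u,v in ((75,163),(305,93),(115,285),(277,308)): print((ray(K,T,*c(u,v),.095)-o)[:2].round(4))
d=np.load('w6.npz');K,T=d['K'],d['T']
c=lambda u,v:(200+u/3-.3,120+v/3-.3)
o=ray(K,T,*c(247,244),.0505)
for u,v in ((156,272),(299,219),(183,352),(285,368)): print((ray(K,T,*c(u,v),.095)-o)[:2].round(4))
```

```text
[-0.0214  0.006 ]
[0.0127 0.0178]
[-0.016  -0.0162]
[ 0.0092 -0.0207]
[-0.0225  0.0056]
[0.0119 0.0186]
[-0.0165 -0.0153]
[ 0.0089 -0.0198]
```

Request:
{"api": "drive_tool", "payload": {
  "steps": [
    [-0.15,5,0.3,0,0],
    [-0.15,10,0.3,0,0],
    [-0.15,13.2,0.33,0,0],
    [-0.15,14.1,0.33,0,0],
    [-0.15,14.1,0.33,0,0.3],
    [-0.15,14.1,0.33,0,0.5],
    [-0.15,14.1,0.33,0,0.7],
    [-0.15,14.1,0.33,0,0.7]
  ],
  "newtons": 25
}}

```text
t: 8.25
tool_pos: [0.5834, -0.0266, 0.043]
orientation: [0.711, 0.004, 0.005, -0.704]
wrist_force: [-1.3, 0.1, 6.9]
width: 0.0369
```

Run:
```python
from h import *
go((.471,-.254,.16))
im=snapshot('side'); cv2.imwrite('pics/s7.png',cv2.resize(im[150:300,170:330,::-1],None,fx=4,fy=4))
im=snapshot('wrist'); cv2.imwrite('pics/w7.png',im[:,:,::-1])
```

```text
t 8.25 pos [ 0.5834 -0.0266  0.043 ] yaw -0.0017 w 0.0369 F [-1.3  0.1  6.9] down [ 0.0123 -0.0101 -0.9999]
[-11.05 -11.61 -22.87] turn -0.002 dist cm 27.9
```

View pics/s7.png

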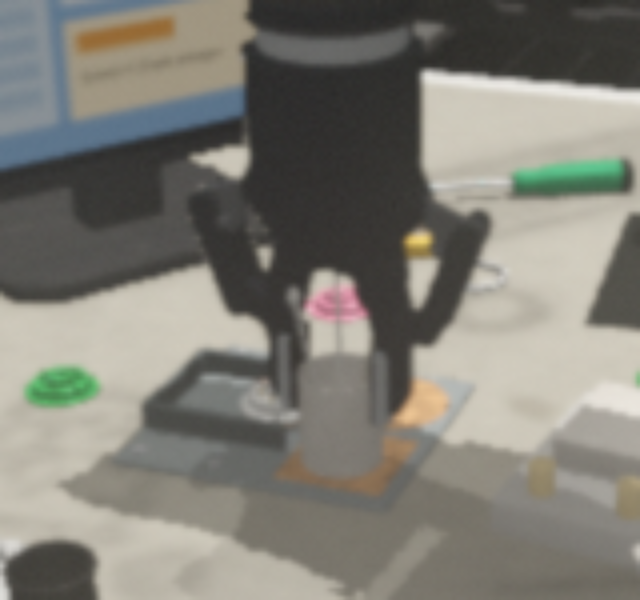

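View pics/w7.png

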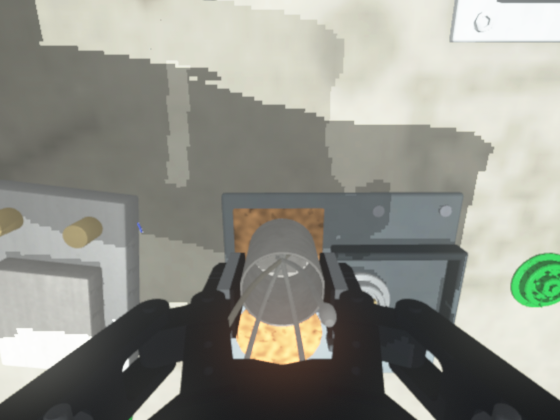

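The cup is held at a width of 37 mm. I'll carry it to the mat.

Request:
{"api": "drive_tool", "payload": {
  "steps": [
    [0,-2,0,0,0.75],
    [0,-6,0,0,0.75],
    [-1,-9.5,-3,0,0.75],
    [-4,-9.5,-9,0,0.75],
    [-7,-9.5,-15,0,0.75],
    [-10,-9.5,-21,0,0.75],
    [-11.1,-9.5,-22.9,0,0.75],
    [-11.1,-9.5,-22.9,0,0.75]
  ],
  "newtons": 30
}}

```text
t: 9.35
tool_pos: [0.4699, -0.2563, 0.1395]
orientation: [0.711, 0.003, 0.006, -0.703]
wrist_force: [1.1, 1.1, 0.7]
width: 0.0366
```

Run:
```python
from h import *
go((.471,-.254,.0435))
im=snapshot('side'); cv2.imwrite('pics/s8.png',cv2.resize(im[100:300,250:450,::-1],None,fx=3,fy=3))
```

```text
t 9.35 pos [ 0.4699 -0.2563  0.1395] yaw -0.0048 w 0.0366 F [1.1 1.1 0.7] down [ 0.013  -0.0107 -0.9999]
[-0.01  9.6   0.34] turn -0.005 dist cm 9.6
```

View pics/s8.png

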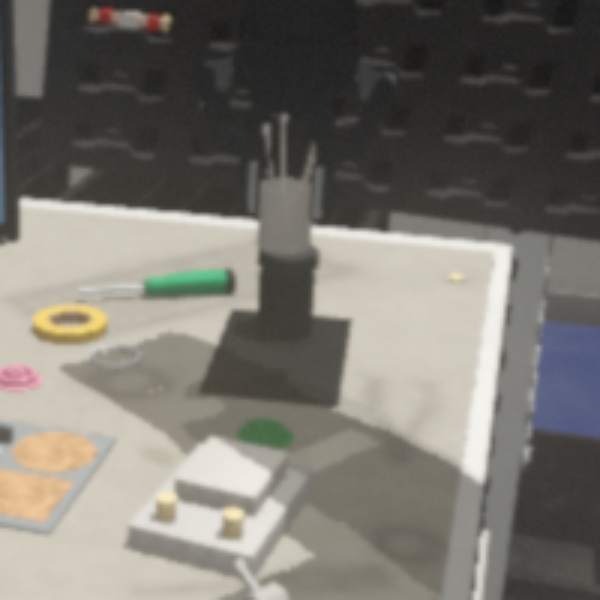

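Request:
{"api": "drive_tool", "payload": {
  "steps": [
    [0,4,0.2,0,0.75],
    [0,8,0.3,0,0.75],
    [0,9.3,0.35,0,0.75],
    [0,9.7,0.35,0,0.75],
    [0,9.9,0.35,0,0.75],
    [0,9.95,0.35,0,0.75],
    [0,9.95,0.35,0,0.75]
  ]
}}

```text
t: 10.28
tool_pos: [0.4721, -0.2529, 0.0406]
orientation: [0.711, 0.004, 0.006, -0.703]
wrist_force: [1.0, -1.3, 1.7]
width: 0.0371
```

Request:
{"api": "drive_tool", "payload": {
  "steps": [
    [0,0.1,0,0,0.75],
    [0,0.15,0,0,0.75]
  ]
}}

```text
t: 10.52
tool_pos: [0.4723, -0.2531, 0.0404]
orientation: [0.711, 0.004, 0.006, -0.703]
wrist_force: [-6.7, 4.8, 19.2]
width: 0.0367
```

Firm contact. I release and rise.

Request:
{"api": "drive_tool", "payload": {
  "steps": [
    [0,-0.05,0,0,0.5],
    [0,-0.05,0,0,0.2],
    [0,-0.05,0,0,0.0],
    [0,-0.05,0,0,0.0],
    [0,-2,0,0,0.0],
    [0,-8,0,0,0],
    [0,-13,0,0,0],
    [0,-13,0,0,0]
  ]
}}

```text
t: 11.52
tool_pos: [0.4717, -0.2523, 0.1741]
orientation: [0.712, 0.006, 0.008, -0.702]
wrist_force: [-0.3, 0.3, -1.1]
width: 0.0855
```

Run:
```python
from h import *
go((.6273,-.0578,.16),(.6273,-.0578,.03))
im=snapshot('top'); cv2.imwrite('pics/t9.png',im[:,:,::-1])
im=snapshot('wrist'); cv2.imwrite('pics/w9.png',im[:,:,::-1])
```

```text
t 11.53 pos [ 0.4717 -0.2523  0.1741] yaw -0.0034 w 0.0855 F [-0.3  0.3 -1.1] down [ 0.0201 -0.015  -0.9997]
[15.47  1.43 19.53] turn -0.003 dist cm 24.9
[15.2  14.43 19.72] turn -0.003 dist cm 28.8
```

View pics/w9.png

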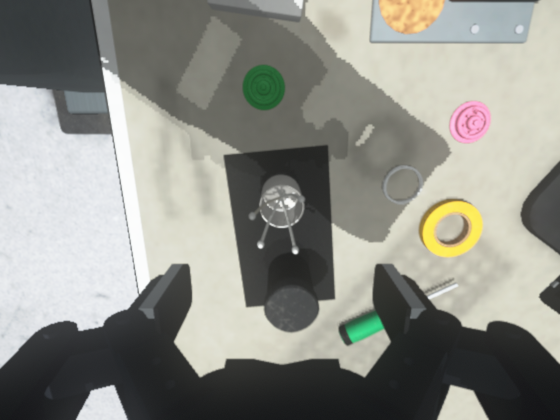

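Run:
```python
from h import *
c=camera_info('wrist');K=c['intrinsics'];T=c['tool_from_camera']
for y in (.003,.008,.0128,.018,.025):
    print(y,[proj(K,T,(sx*.0185,y,z)).round(0) for sx in(-1,1) for z in (.011,-.011)])
im=cv2.imread('pics/w7.png'); cv2.imwrite('pics/w7c.png',cv2.resize(im[230:380,190:370],None,fx=4,fy=4,interpolation=cv2.INTER_CUBIC))
im=cv2.imread('pics/w5.png'); print('open',[ (y,proj(K,T,(-.0425,y,.011)).round(0),proj(K,T,(-.0425,y,-.011)).round(0)) for y in(-.004,.001,.006,.014)])
cv2.imwrite('pics/w5c.png',cv2.resize(im[250:370,120:240],None,fx=5,fy=5,interpolation=cv2.INTER_CUBIC))
```

```text
0.003 [array([240., 260.]), array([242., 301.]), array([320., 259.]), array([319., 301.])]
0.008 [array([242., 255.]), array([244., 295.]), array([319., 255.]), array([317., 295.])]
0.0128 [array([243., 251.]), array([245., 290.]), array([318., 251.]), array([316., 290.])]
0.018 [array([244., 247.]), array([246., 285.]), array([317., 246.]), array([315., 285.])]
0.025 [array([246., 241.]), array([247., 278.]), array([315., 241.]), array([314., 278.])]
open [(-0.004, array([184., 267.]), array([189., 310.])), (0.001, array([188., 262.]), array([192., 303.])), (0.006, array([191., 257.]), array([194., 298.])), (0.014, array([195., 250.]), array([199., 289.]))]
```

View pics/w7c.png

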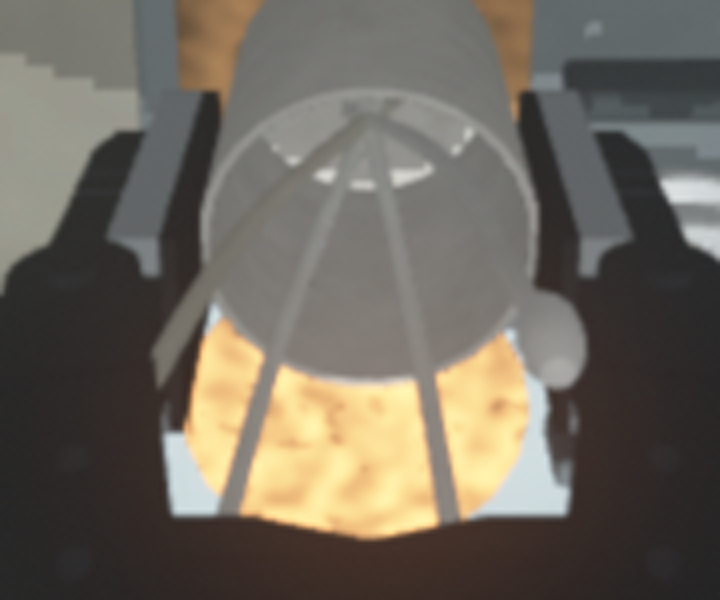

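View pics/w5c.png

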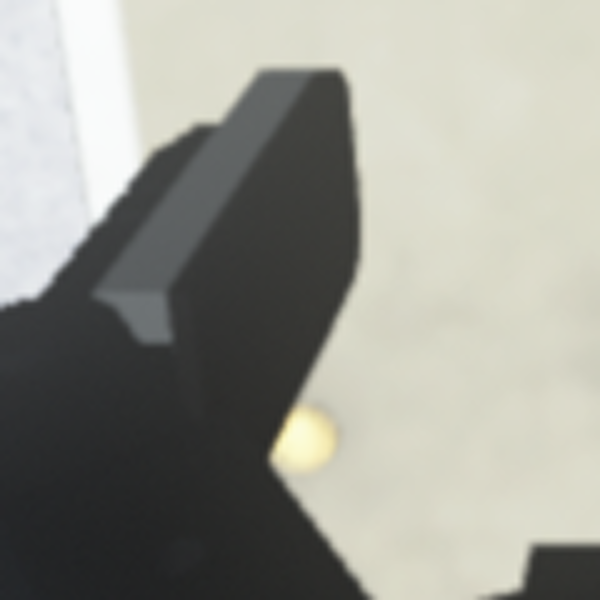

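Both objects stand upright on the mat: cup at (285,205), jar at (290,308). Next is the sensor. I'll hover over it with the fingers partly pre-closed.

Request:
{"api": "drive_tool", "payload": {
  "steps": [
    [4,0.3,5,0,0.2],
    [8,0.5,10,0,0.4],
    [12,2.5,15,-0.003,0.4],
    [15.3,5,19.5,-0.003,0.4],
    [15.3,8,19.6,-0.003,0.4],
    [15.3,8.4,19.6,-0.003,0.4],
    [15.3,8.4,19.6,-0.003,0.4]
  ],
  "newtons": 30
}}

```text
t: 12.5
tool_pos: [0.6249, -0.0577, 0.0861]
orientation: [0.711, 0.004, 0.005, -0.703]
wrist_force: [-0.2, 0.5, 0.2]
width: 0.0516
```

Run:
```python
from h import *
go((.6273,-.0578,.019))
K,T=wristcam();im=snapshot('wrist'); cv2.imwrite('pics/w10.png',im[:,:,::-1]); np.savez('w10.npz',K=K,T=T)
print(proj(K,T,(.6273,-.0578,.012)))
cv2.imwrite('pics/w10c.png',cv2.resize(im[100:350,130:430,::-1],None,fx=2.6,fy=2.4,interpolation=cv2.INTER_CUBIC))
```

```text
t 12.50 pos [ 0.6249 -0.0577  0.0861] yaw -0.0013 w 0.0516 F [-0.2  0.5  0.2] down [ 0.0136 -0.0114 -0.9998]
[0.15 6.71 0.06] turn -0.001 dist cm 6.7
[282.71901063 227.64383291]
```

View pics/w10c.png

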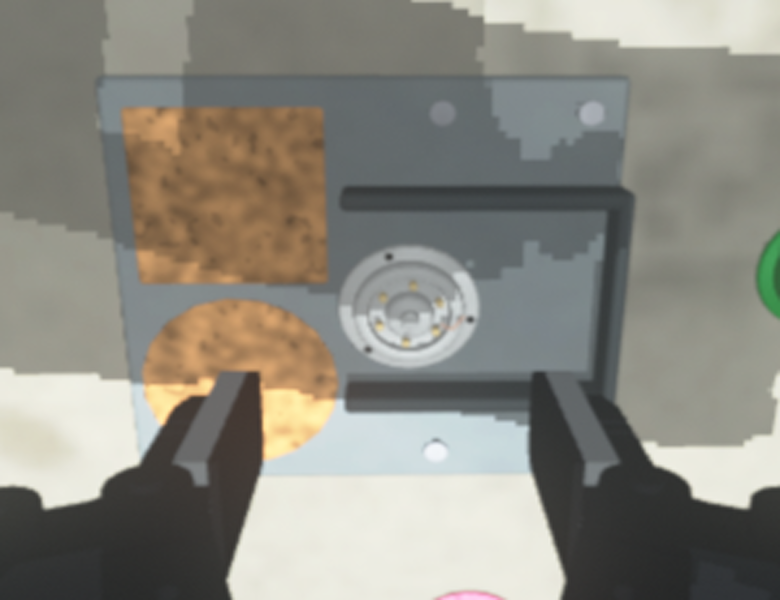

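The sensor is at full-image (287,227). Allowing for the wrist camera's known +2.7 mm x bias, that is the predicted spot. I descend and close.

Request:
{"api": "drive_tool", "payload": {
  "steps": [
    [0.15,3,0.06,0,0.4],
    [0.17,5.5,0.06,0,0.4],
    [0.17,6.5,0.06,0,0.4],
    [0.17,6.7,0.06,0,0.4],
    [0.17,6.7,0.06,0,0.4]
  ]
}}

```text
t: 13.18
tool_pos: [0.6285, -0.0583, 0.0211]
orientation: [0.711, 0.005, 0.007, -0.703]
wrist_force: [0.1, 0.4, -0.4]
width: 0.051
```

Run:
```python
from h import *
go((.6275,-.0578,.0190))
im=snapshot('wrist'); cv2.imwrite('pics/w11c.png',cv2.resize(im[170:330,180:390,::-1],None,fx=3.7,fy=3.7,interpolation=cv2.INTER_CUBIC))
```

```text
t 13.18 pos [ 0.6285 -0.0583  0.0211] yaw -0.0018 w 0.0510 F [ 0.1  0.4 -0.4] down [ 0.0167 -0.0118 -0.9998]
[-0.1   0.21  0.05] turn -0.002 dist cm 0.2
```

View pics/w11c.png

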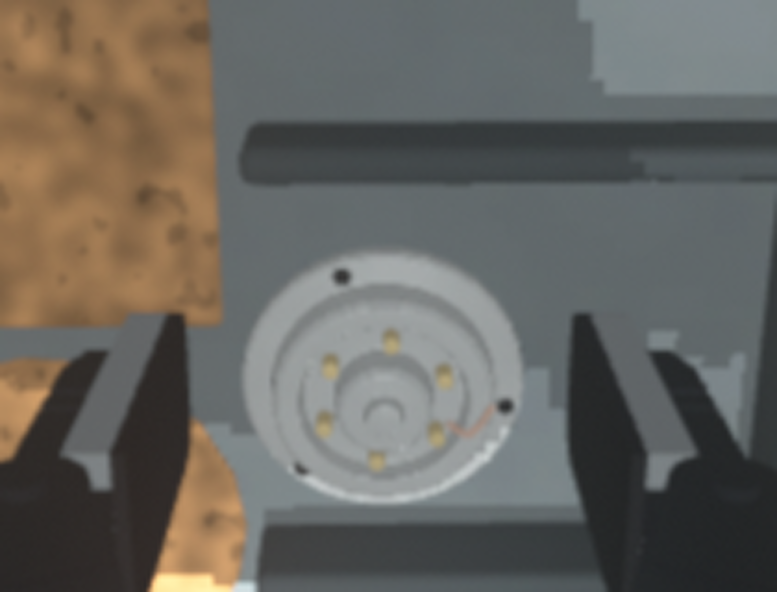

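The disc sits centred between the open pads, its centre at crop (383,375). I go 2 mm lower and close.

Request:
{"api": "drive_tool", "payload": {
  "steps": [
    [-0.05,0.15,0.05,0,0.4],
    [-0.05,0.2,0.05,0,0.5],
    [-0.05,0.2,0.05,0,0.6],
    [-0.05,0.2,0.05,0,0.7],
    [-0.05,0.2,0.05,0,0.8],
    [-0.05,0.2,0.05,0,0.8]
  ],
  "newtons": 40
}}

```text
t: 13.98
tool_pos: [0.6283, -0.0577, 0.0197]
orientation: [0.711, 0.006, 0.007, -0.703]
wrist_force: [-1.8, -0.1, 5.7]
width: 0.0342
```

Run:
```python
from h import *
go((.457,-.0569,.12))
im=snapshot('wrist'); cv2.imwrite('pics/w12c.png',cv2.resize(im[170:330,180:390,::-1],None,fx=3.7,fy=3.7,interpolation=cv2.INTER_CUBIC))
```

```text
t 13.97 pos [ 0.6283 -0.0577  0.0197] yaw -0.0017 w 0.0342 F [-1.8 -0.1  5.7] down [ 0.0174 -0.0119 -0.9998]
[-16.95 -10.33  -0.07] turn -0.002 dist cm 19.8
```

View pics/w12c.png

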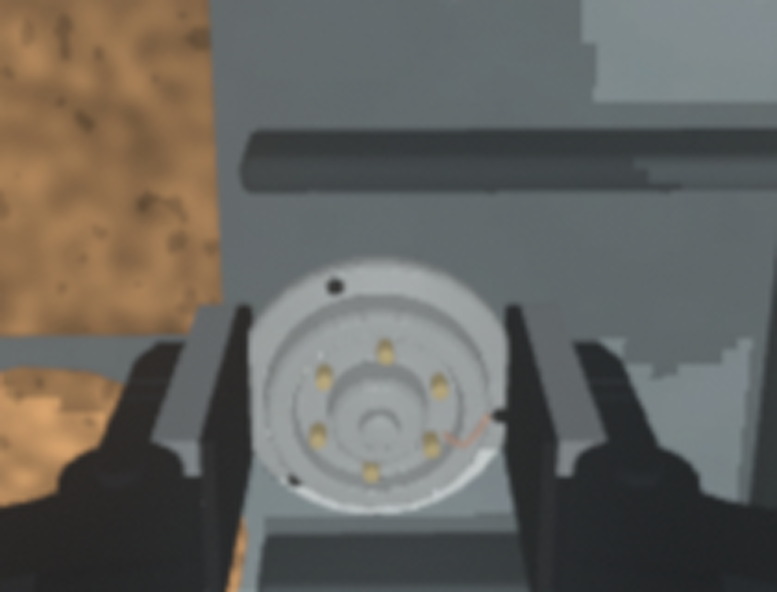

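The disc is held (width 34 mm) and still flat. I'll lift and carry it above the jig.

Request:
{"api": "drive_tool", "payload": {
  "steps": [
    [0,-1,0,0,0.85],
    [0,-3,0,0,0.85],
    [0,-6,0,0,0.85],
    [-3,-8.5,0,0,0.85],
    [-7.5,-8.5,0,0,0.85],
    [-12.5,-8.5,0,0,0.85],
    [-16.7,-8.5,0,0,0.85],
    [-16.9,-8.5,0,0,0.85]
  ],
  "newtons": 50
}}

```text
t: 15.02
tool_pos: [0.4562, -0.0564, 0.103]
orientation: [0.711, 0.006, 0.007, -0.703]
wrist_force: [1.0, 0.1, -0.4]
width: 0.0334
```

Run:
```python
from h import *
go((.457,-.0569,.045))
K,T=wristcam();im=snapshot('wrist'); cv2.imwrite('pics/w13.png',im[:,:,::-1]); np.savez('w13.npz',K=K,T=T)
cv2.imwrite('pics/w13c.png',cv2.resize(im[120:330,150:410,::-1],None,fx=3,fy=2.8,interpolation=cv2.INTER_CUBIC))
print(proj(K,T,(.457,-.0569,.032)))
im=snapshot('side'); cv2.imwrite('pics/s13.png',cv2.resize(im[150:300,220:400,::-1],None,fx=4,fy=4))
```

```text
t 15.03 pos [ 0.4562 -0.0564  0.103 ] yaw -0.0020 w 0.0334 F [ 1.   0.1 -0.4] down [ 0.0181 -0.0121 -0.9998]
[-0.03  5.8   0.02] turn -0.002 dist cm 5.8
[279.96714242 229.75393184]
```

View pics/w13c.png

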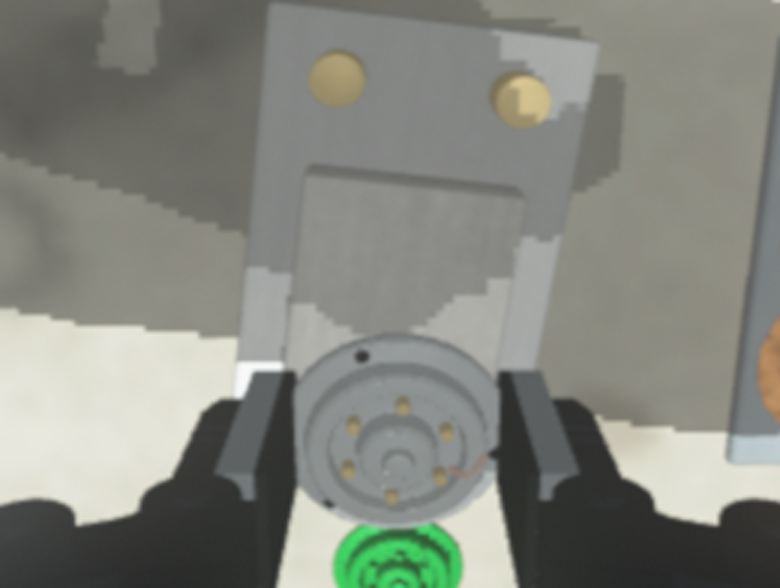

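View pics/s13.png

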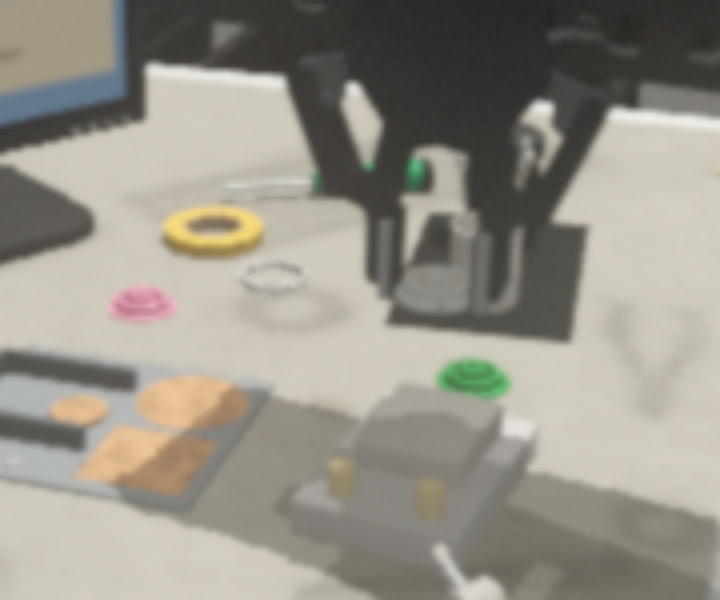

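Run:
```python
from h import *
d=np.load('w13.npz');K,T=d['K'],d['T']
c=lambda u,v:(150+u/3-.33,120+v/2.8-.33)
p1=ray(K,T,*c(337,79),.032);p2=ray(K,T,*c(521,101),.032)
ex=(p2-p1)[:2];print(p1,p2,np.linalg.norm(ex),np.arctan2(ex[1],ex[0]))
ex/=np.linalg.norm(ex);ey=np.array([-ex[1],ex[0]])
print('seat from pins',(p1+p2)[:2]/2-ey*.052)
a=ray(K,T,*c(308,166),.032)[:2];b=ray(K,T,*c(526,190),.032)[:2];print('seat from edge',(a+b)/2-ey*.030,np.linalg.norm(a-b))
for z in (.091,.094): print('sensor in hand',ray(K,T,*c(397,428),z))
d=np.load('w12.npz') if 0 else None
```

```text
[ 0.44596807 -0.00161051  0.032     ] [ 0.48487794 -0.00675237  0.032     ] 0.03924815200429522 -0.1313866071516696
seat from pins [ 0.45861054 -0.05573326]
seat from edge [ 0.4590721  -0.05422709] 0.0478757989371598
sensor in hand [ 0.45723541 -0.0570805   0.091     ]
sensor in hand [ 0.45718172 -0.05542261  0.094     ]
```

Request:
{"api": "drive_tool", "payload": {
  "steps": [
    [0,2.5,0,0,0.85],
    [0,4.5,0.02,0,0.85],
    [0,5.5,0.02,0,0.85],
    [0,5.8,0.02,0,0.85],
    [0,5.85,0.02,0,0.85],
    [0,5.85,0.02,0,0.85]
  ]
}}

```text
t: 15.88
tool_pos: [0.4602, -0.0571, 0.0459]
orientation: [0.711, 0.006, 0.008, -0.703]
wrist_force: [-7.9, 2.6, 15.1]
width: 0.0332
```

Run:
```python
from h import *
go((.4567,-.0562,.0437))
K,T=wristcam();im=snapshot('wrist'); cv2.imwrite('pics/w14.png',im[:,:,::-1]); np.savez('w14.npz',K=K,T=T)
cv2.imwrite('pics/w14c.png',cv2.resize(im[120:330,150:410,::-1],None,fx=3,fy=2.8,interpolation=cv2.INTER_CUBIC))
im=snapshot('side'); cv2.imwrite('pics/s14.png',cv2.resize(im[180:300,260:400,::-1],None,fx=5,fy=5))
```

```text
t 15.88 pos [ 0.4602 -0.0571  0.0459] yaw -0.0018 w 0.0332 F [-7.9  2.6 15.1] down [ 0.0201 -0.0124 -0.9997]
[-0.35  0.21  0.09] turn -0.002 dist cm 0.4
```

View pics/w14c.png

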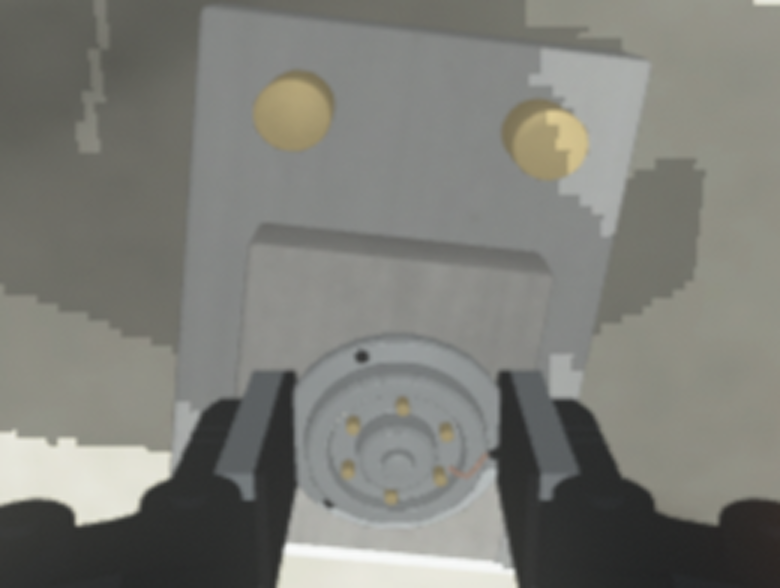

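View pics/s14.png

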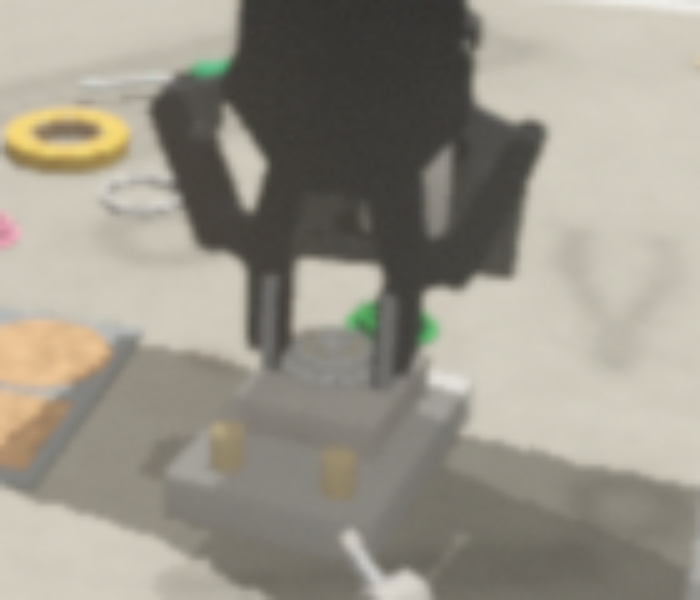

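Contact at 15 N, but the TCP has drifted about 3.5 mm in +x. I'll compare sensor and seat in the same picture.

Run:
```python
from h import *
d=np.load('w14.npz');K,T=d['K'],d['T']
c=lambda u,v:(150+u/3-.33,120+v/2.8-.33)
p1=ray(K,T,*c(293,112),.032);p2=ray(K,T,*c(550,144),.032)
ex=(p2-p1)[:2];print(np.linalg.norm(ex),np.arctan2(ex[1],ex[0]))
ex/=np.linalg.norm(ex);ey=np.array([-ex[1],ex[0]])
print('seat from pins',(p1+p2)[:2]/2-ey*.052)
a=ray(K,T,*c(253,241),.032)[:2];b=ray(K,T,*c(550,271),.032)[:2];print('seat from edge',(a+b)/2-ey*.030,np.linalg.norm(a-b))
for z in (.034,.036): print('sensor in hand',ray(K,T,*c(397,430),z))
```

```text
0.03957809412171195 -0.1391898196634056
seat from pins [ 0.45809311 -0.05563313]
seat from edge [ 0.45811497 -0.05574559] 0.047685038448478254
sensor in hand [ 0.46121166 -0.05818048  0.034     ]
sensor in hand [ 0.46117164 -0.05706852  0.036     ]
```

Request:
{"api": "drive_tool", "payload": {
  "steps": [
    [0,-0.5,0,0,0.85],
    [-0.35,-0.5,0.2,0,0.85],
    [-0.35,-0.3,0.2,0,0.85],
    [-0.35,-0.05,0.2,0,0.85],
    [-0.35,0.0,0.2,0,0.85],
    [-0.35,0.0,0.2,0,0.85]
  ]
}}

```text
t: 16.73
tool_pos: [0.4567, -0.0551, 0.046]
orientation: [0.711, 0.006, 0.008, -0.703]
wrist_force: [-3.2, 0.5, 8.5]
width: 0.0332
```

Run:
```python
from h import *
go((.4567,-.0562,.0459))
im=snapshot('wrist')
cv2.imwrite('pics/w15c.png',cv2.resize(im[120:330,150:410,::-1],None,fx=3,fy=2.8,interpolation=cv2.INTER_CUBIC))
```

```text
t 16.73 pos [ 0.4567 -0.0551  0.046 ] yaw -0.0018 w 0.0332 F [-3.2  0.5  8.5] down [ 0.0199 -0.0124 -0.9997]
[-0.    0.01 -0.11] turn -0.002 dist cm 0.1
```

View pics/w15c.png

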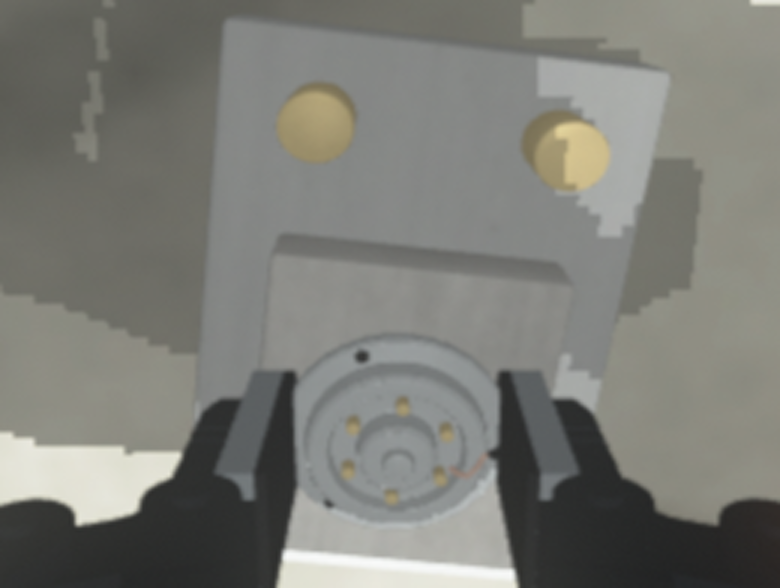

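The disc is centred on the seat, with about 8 N of contact. I release.

Request:
{"api": "drive_tool", "payload": {
  "steps": [
    [0,-0.05,0,0,0.55],
    [0,-0.1,0,0,0.4],
    [0,-0.1,0,0,0.2],
    [0,-0.5,0,0,0.1],
    [0,-3,0,0,0.1],
    [0,-7,0,0,0],
    [0,-10,0,0,0],
    [0,-10,0,0,0]
  ]
}}

```text
t: 17.77
tool_pos: [0.4556, -0.054, 0.1481]
orientation: [0.712, 0.008, 0.009, -0.702]
wrist_force: [-0.4, -0.1, 0.3]
width: 0.0853
```

Run:
```python
from h import *
go((.472,-.2525,.17),(.472,-.2525,.0405))
K,T=wristcam();im=snapshot('wrist');np.savez('w16.npz',K=K,T=T); cv2.imwrite('pics/w16.png',im[:,:,::-1])
cv2.imwrite('pics/w16c.png',cv2.resize(im[100:280,200:380,::-1],None,fx=3.3,fy=3.3,interpolation=cv2.INTER_CUBIC))
im=snapshot('side'); cv2.imwrite('pics/s16.png',cv2.resize(im[180:300,260:400,::-1],None,fx=5,fy=5))
```

```text
t 17.77 pos [ 0.4556 -0.054   0.1481] yaw -0.0017 w 0.0853 F [-0.4 -0.1  0.3] down [ 0.024  -0.0132 -0.9996]
[  1.72  -1.89 -19.88] turn -0.002 dist cm 20.0
[  1.41  11.06 -19.71] turn -0.002 dist cm 22.6
```

View pics/w16c.png

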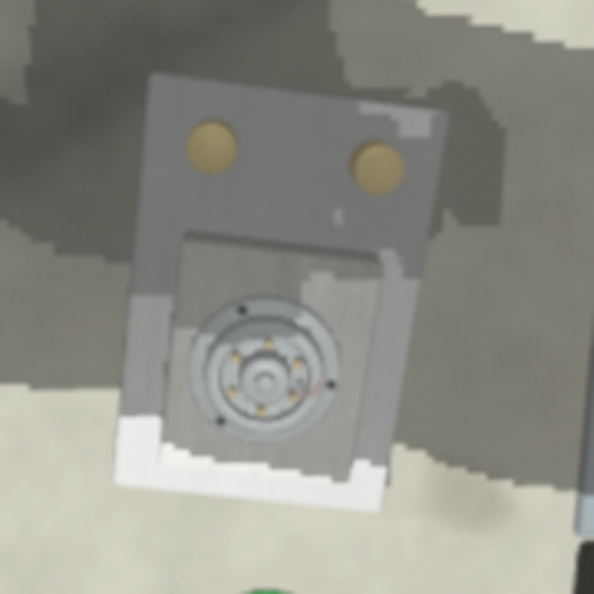

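View pics/s16.png

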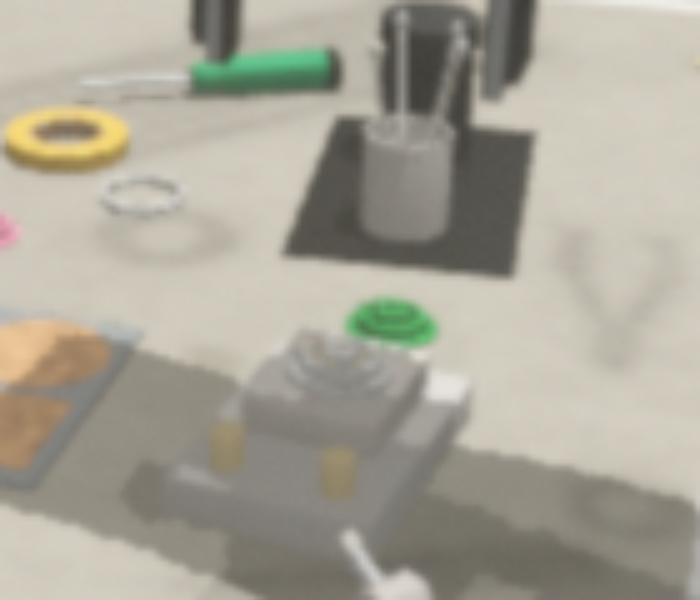

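The sensor lies flat on the seat, disc centre at crop (265,368) against seat centre about (270,356). The jar and cup still stand on the mat. Next I fetch the cup.

Request:
{"api": "drive_tool", "payload": {
  "steps": [
    [0.4,-1.5,-4,0,0],
    [0.8,-1.9,-10,0,0],
    [1.2,-1.9,-15,0,0],
    [1.7,-1.9,-19.8,0,0],
    [1.7,-1.9,-19.9,0,0],
    [1.7,-1.9,-19.9,0,0]
  ]
}}

```text
t: 18.62
tool_pos: [0.4703, -0.252, 0.1663]
orientation: [0.711, 0.006, 0.007, -0.703]
wrist_force: [-0.4, 0.8, -1.0]
width: 0.0855
```

Run:
```python
from h import *
go((.4722,-.253,.0415))
d=np.load('w16.npz');K,T=d['K'],d['T']
c=lambda u,v:(200+u/3.3-.33,100+v/3.3-.33)
s=np.mean([ray(K,T,*c(*p),.032) for p in((185,237),(382,264),(352,481),(162,447))],0); print('seat',s,'sens',ray(K,T,*c(265,368),.035))
K,T=wristcam();im=snapshot('wrist'); cv2.imwrite('pics/w17.png',im[:,:,::-1])
print(proj(K,T,(.4722,-.253,.048)))
```

```text
t 18.62 pos [ 0.4703 -0.252   0.1663] yaw -0.0020 w 0.0855 F [-0.4  0.8 -1. ] down [ 0.0181 -0.0111 -0.9998]
[-0.04 12.48  0.04] turn -0.002 dist cm 12.5
seat [ 0.45904041 -0.05387304  0.032     ] sens [ 0.45760338 -0.05476601  0.035     ]
[280.54652726 209.76104556]
```

View pics/w17.png

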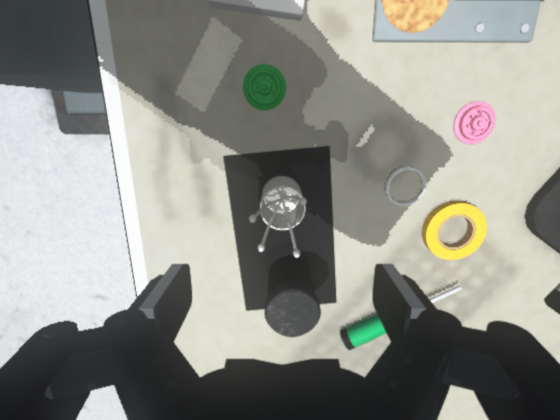

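Request:
{"api": "drive_tool", "payload": {
  "steps": [
    [-0.05,5,0.04,0,0],
    [-0.1,9.5,0.04,0,0],
    [-0.1,11.8,0.04,0,0],
    [-0.1,12.5,0.04,0,0],
    [-0.1,12.5,0.04,0,0.3],
    [-0.1,12.5,0.04,0,0.5],
    [-0.1,12.5,0.04,0,0.7],
    [-0.1,12.5,0.04,0,0.7]
  ],
  "newtons": 28
}}

```text
t: 19.68
tool_pos: [0.4723, -0.2529, 0.0428]
orientation: [0.711, 0.007, 0.008, -0.703]
wrist_force: [-0.8, 1.1, 6.2]
width: 0.0369
```

Run:
```python
from h import *
go((.580,-.0265,.14))
im=snapshot('side'); cv2.imwrite('pics/s18.png',cv2.resize(im[100:300,250:450,::-1],None,fx=3,fy=3))
```

```text
t 19.68 pos [ 0.4723 -0.2529  0.0428] yaw -0.0013 w 0.0369 F [-0.8  1.1  6.2] down [ 0.0199 -0.0122 -0.9997]
[10.94 -9.78 22.54] turn -0.001 dist cm 26.9
```

View pics/s18.png

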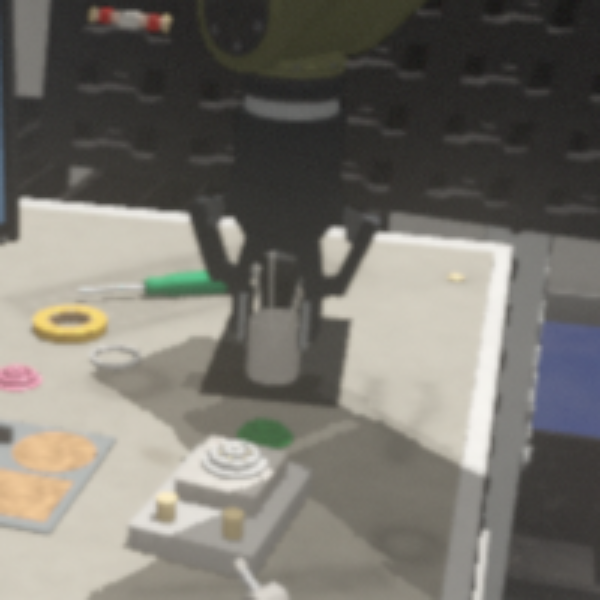

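Request:
{"api": "drive_tool", "payload": {
  "steps": [
    [0,-2,0,0,0.75],
    [0,-6,0,0,0.75],
    [1.5,-8.5,3,0,0.75],
    [4.5,-8.5,9,0,0.75],
    [7.5,-8.5,15,0,0.75],
    [10.3,-8.5,21,0,0.75],
    [10.95,-8.5,22.6,0,0.75],
    [10.95,-8.5,22.6,0,0.75]
  ],
  "newtons": 32
}}

```text
t: 20.72
tool_pos: [0.5808, -0.0241, 0.1274]
orientation: [0.711, 0.008, 0.007, -0.703]
wrist_force: [0.2, -1.1, -0.9]
width: 0.0368
```

Run:
```python
from h import *
go((.5805,-.0265,.0453))
im=snapshot('wrist'); cv2.imwrite('pics/w19.png',im[:,:,::-1])
im=snapshot('side'); cv2.imwrite('pics/s19.png',cv2.resize(im[130:300,170:350,::-1],None,fx=3.5,fy=3.5))
```

```text
t 20.73 pos [ 0.5808 -0.0241  0.1274] yaw 0.0016 w 0.0368 F [ 0.2 -1.1 -0.9] down [ 0.0203 -0.0121 -0.9997]
[-0.2   8.21 -0.14] turn 0.002 dist cm 8.2
```

View pics/w19.png

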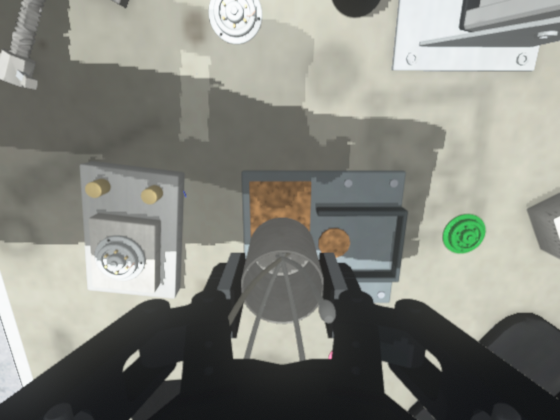

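View pics/s19.png

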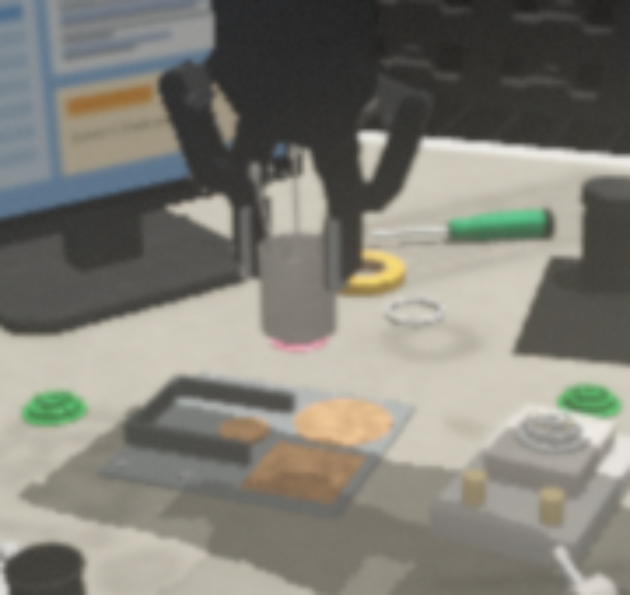

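Request:
{"api": "drive_tool", "payload": {
  "steps": [
    [-0.2,4,-0.14,0,0.75],
    [-0.25,7,-0.14,0,0.75],
    [-0.3,7.9,-0.14,0,0.75],
    [-0.3,8.15,-0.14,0,0.75],
    [-0.3,8.25,-0.14,0,0.75],
    [-0.3,8.3,-0.14,0,0.75],
    [-0.3,8.3,-0.14,0,0.75]
  ]
}}

```text
t: 21.7
tool_pos: [0.5794, -0.0288, 0.0454]
orientation: [0.712, 0.007, 0.008, -0.703]
wrist_force: [-1.6, -0.4, 6.5]
width: 0.0366
```

Run:
```python
from h import *
go((.5805,-.0265,.0453))
im=snapshot('side'); cv2.imwrite('pics/s20.png',cv2.resize(im[180:300,180:320,::-1],None,fx=5,fy=5))
```

```text
t 21.70 pos [ 0.5794 -0.0288  0.0454] yaw -0.0008 w 0.0366 F [-1.6 -0.4  6.5] down [ 0.0216 -0.0127 -0.9997]
[0.11 0.01 0.23] turn -0.001 dist cm 0.3
```

View pics/s20.png

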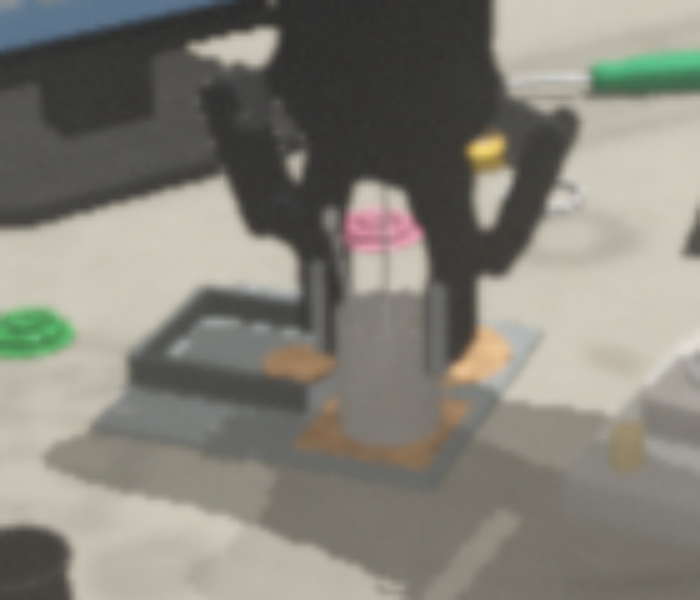

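The cup rests on the square pad (6.5 N), 2–3 mm from its centre. I release.

Request:
{"api": "drive_tool", "payload": {
  "steps": [
    [0,0,0,0,0.5],
    [0,0,0,0,0.2],
    [0,0,0,0,0.0],
    [0,0,0,0,0.0],
    [0,-2,0,0,0.0],
    [0,-8,0,0,0],
    [0,-13,0,0,0],
    [0,-13,0,0,0]
  ]
}}

```text
t: 22.75
tool_pos: [0.578, -0.0272, 0.1809]
orientation: [0.712, 0.01, 0.011, -0.702]
wrist_force: [-0.0, -0.7, -0.5]
width: 0.0857
```

Run:
```python
from h import *
go((.4788,-.3355,.165))
K,T=wristcam();im=snapshot('wrist'); np.savez('w21.npz',K=K,T=T);cv2.imwrite('pics/w21c.png',cv2.resize(im[120:320,200:400,::-1],None,fx=3,fy=3,interpolation=cv2.INTER_CUBIC))
```

```text
t 22.75 pos [ 0.578  -0.0272  0.1809] yaw -0.0007 w 0.0857 F [-0.  -0.7 -0.5] down [ 0.03   -0.0135 -0.9995]
[ -9.95   1.71 -30.82] turn -0.001 dist cm 32.4
```

View pics/w21c.png

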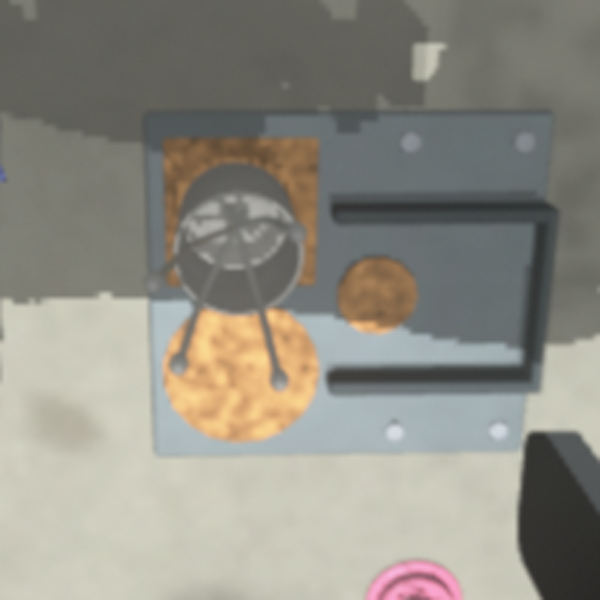

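The cup is upright on the square pad, rim centre at crop (239,252). Now the jar.

Request:
{"api": "drive_tool", "payload": {
  "steps": [
    [-1.9,0,-6,0,0],
    [-3.8,0,-12,0,0],
    [-5.7,0.5,-18,0,0],
    [-7.7,1,-24,0,0],
    [-9.7,1.5,-30,0,0],
    [-9.95,1.7,-30.8,0,0],
    [-9.95,1.7,-30.8,0,0],
    [-9.95,1.7,-30.8,0,0]
  ]
}}

```text
t: 23.8
tool_pos: [0.4783, -0.3339, 0.1624]
orientation: [0.712, 0.009, 0.009, -0.703]
wrist_force: [-0.3, 0.2, 0.0]
width: 0.0855
```

Run:
```python
from h import *
go((.4788,-.3355,.058))
d=np.load('w21.npz');K,T=d['K'],d['T']
c=lambda u,v:(200+u/3-.3,120+v/3-.3)
print('cup',ray(K,T,*c(239,252),.0505),'sq',ray(K,T,*c(240,210.5),.0055),'round',ray(K,T,*c(241,372.5),.0055))
K,T=wristcam();im=snapshot('wrist'); cv2.imwrite('pics/w22.png',im[:,:,::-1])
print(proj(K,T,(.4788,-.3355,.073)))
```

```text
t 23.80 pos [ 0.4783 -0.3339  0.1624] yaw 0.0006 w 0.0855 F [-0.3  0.2  0. ] down [ 0.0256 -0.0126 -0.9996]
[-0.21 10.44 -0.02] turn 0.001 dist cm 10.4
cup [ 0.58061671 -0.02679594  0.0505    ] sq [ 0.58200703 -0.02561777  0.0055    ] round [ 0.58212157 -0.08448176  0.0055    ]
[278.45644484 221.97514818]
```

View pics/w22.png

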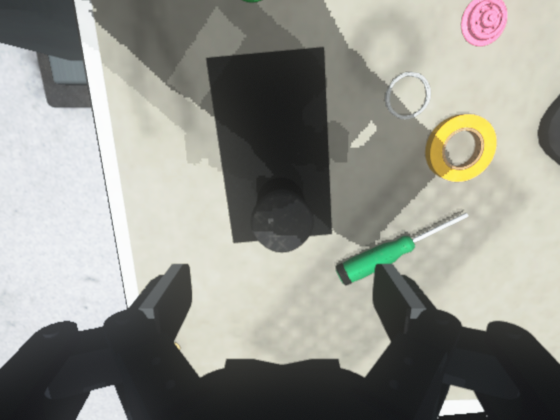

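Request:
{"api": "drive_tool", "payload": {
  "steps": [
    [-0.1,4,-0.02,0,0],
    [-0.2,8,-0.02,0,0],
    [-0.25,10,-0.02,0,0],
    [-0.25,10.4,-0.02,0,0],
    [-0.25,10.4,-0.02,0,0.3],
    [-0.25,10.4,-0.02,0,0.6],
    [-0.25,10.4,-0.02,0,0.8],
    [-0.25,10.4,-0.02,0,0.8]
  ],
  "newtons": 35
}}

```text
t: 24.85
tool_pos: [0.4791, -0.3358, 0.0598]
orientation: [0.712, 0.01, 0.01, -0.702]
wrist_force: [0.2, -0.0, 6.4]
width: 0.0469
```

Run:
```python
from h import *
go((.580,-.085,.145))
im=snapshot('side'); cv2.imwrite('pics/s23.png',cv2.resize(im[100:300,250:450,::-1],None,fx=3,fy=3))
```

```text
t 24.85 pos [ 0.4791 -0.3358  0.0598] yaw 0.0010 w 0.0469 F [ 0.2 -0.   6.4] down [ 0.0276 -0.0142 -0.9995]
[10.35 -8.59 24.96] turn 0.001 dist cm 28.3
```

View pics/s23.png

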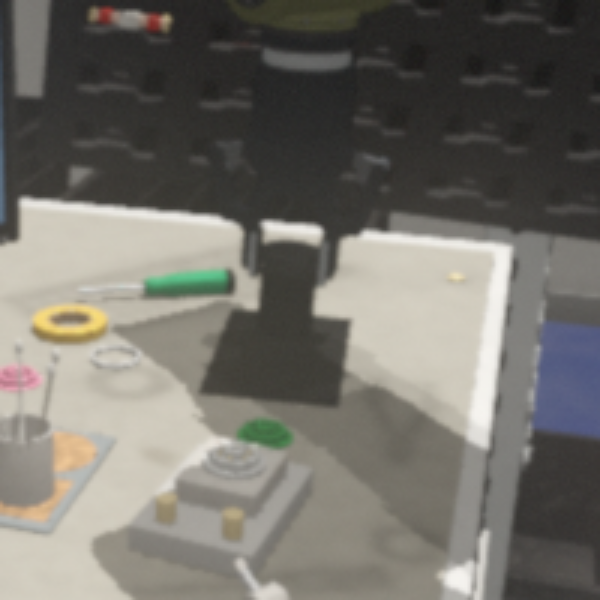

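Request:
{"api": "drive_tool", "payload": {
  "steps": [
    [0,-2,0,0,0.85],
    [0,-6,0,0,0.85],
    [1.5,-8.5,4,0,0.85],
    [4,-8.5,10,0,0.85],
    [6.5,-8.5,16,0,0.85],
    [9,-8.5,21.5,0,0.85],
    [10.3,-8.5,24.3,0,0.85],
    [10.3,-8.5,24.6,0,0.85]
  ],
  "newtons": 45
}}

```text
t: 25.9
tool_pos: [0.5801, -0.0866, 0.1443]
orientation: [0.712, 0.011, 0.009, -0.702]
wrist_force: [0.3, 0.1, -1.5]
width: 0.046
```

Run:
```python
from h import *
go((.580,-.086,.0623))
im=snapshot('wrist'); cv2.imwrite('pics/w24.png',im[:,:,::-1])
im=snapshot('side'); cv2.imwrite('pics/s24.png',cv2.resize(im[130:300,170:350,::-1],None,fx=3.5,fy=3.5))
```

```text
t 25.90 pos [ 0.5801 -0.0866  0.1443] yaw 0.0038 w 0.0460 F [ 0.3  0.1 -1.5] down [ 0.0278 -0.014  -0.9995]
[-0.23  8.19  0.18] turn 0.004 dist cm 8.2
```

View pics/s24.png

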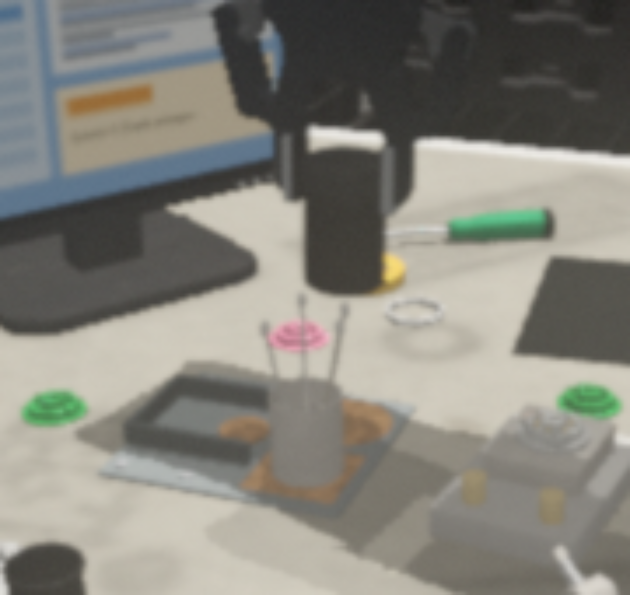

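View pics/w24.png

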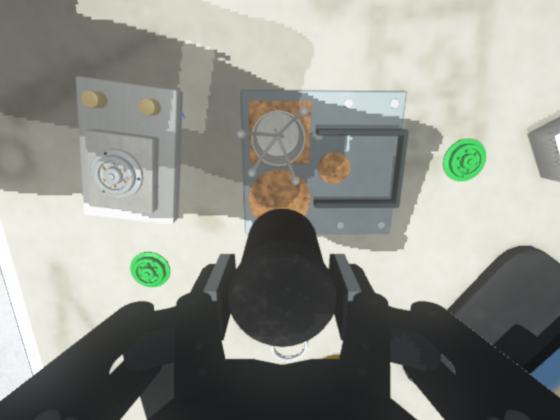

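Request:
{"api": "drive_tool", "payload": {
  "steps": [
    [-0.1,3,0.1,0,0.85],
    [-0.2,6,0.2,0,0.85],
    [-0.25,7.7,0.25,0,0.85],
    [-0.25,8.1,0.25,0,0.85],
    [-0.25,8.25,0.25,0,0.85],
    [-0.25,8.35,0.25,0,0.85],
    [-0.25,8.35,0.25,0,0.85]
  ]
}}

```text
t: 26.88
tool_pos: [0.5795, -0.0877, 0.0624]
orientation: [0.712, 0.011, 0.01, -0.702]
wrist_force: [-5.9, -0.8, 8.6]
width: 0.0467
```

Run:
```python
from h import *
go((.580,-.085,.0623))
im=snapshot('side'); cv2.imwrite('pics/s25.png',cv2.resize(im[160:280,180:320,::-1],None,fx=5,fy=5))
```

```text
t 26.88 pos [ 0.5795 -0.0877  0.0624] yaw 0.0015 w 0.0467 F [-5.9 -0.8  8.6] down [ 0.0288 -0.015  -0.9995]
[0.05 0.   0.27] turn 0.002 dist cm 0.3
```

View pics/s25.png

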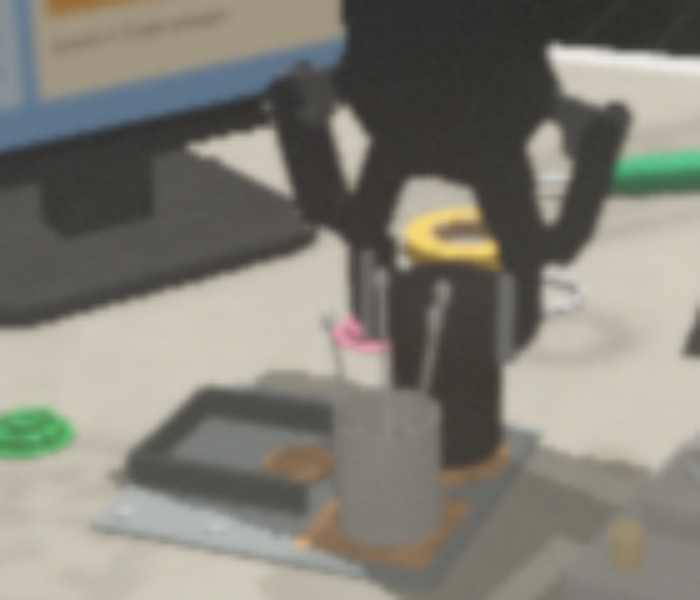

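The jar is on the round pad (9 N), about 3 mm from its centre. I release and rise.

Request:
{"api": "drive_tool", "payload": {
  "steps": [
    [0,0,0,0,0.5],
    [0,0,0,0,0.2],
    [0,0,0,0,0.0],
    [0,0,0,0,0.0],
    [0,-2,0,0,0.0],
    [0,-8,0,0,0],
    [0,-13,0,0,0],
    [0,-13,0,0,0]
  ]
}}

```text
t: 27.92
tool_pos: [0.5772, -0.0859, 0.198]
orientation: [0.713, 0.014, 0.013, -0.701]
wrist_force: [0.4, 0.1, -0.4]
width: 0.0851
```

Run:
```python
from h import *
go((.45,-.25,.2))
K,T=wristcam();im=snapshot('wrist'); np.savez('w26.npz',K=K,T=T);cv2.imwrite('pics/w26.png',im[:,:,::-1])
im=snapshot('side'); cv2.imwrite('pics/s26.png',cv2.resize(im[160:300,180:380,::-1],None,fx=4,fy=4))
```

```text
t 27.93 pos [ 0.5772 -0.0859  0.198 ] yaw 0.0018 w 0.0851 F [ 0.4  0.1 -0.4] down [ 0.0372 -0.0167 -0.9992]
[-12.73  -0.4  -16.4 ] turn 0.002 dist cm 20.8
```

View pics/w26.png

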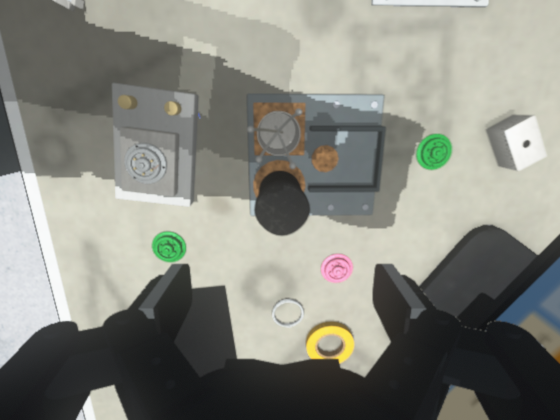

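View pics/s26.png

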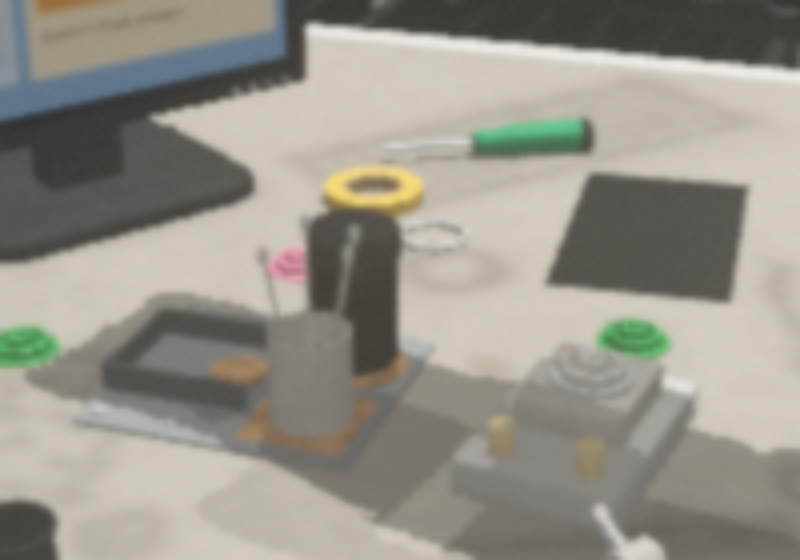

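All three look right. I'll move clear for a last top-view check.

Request:
{"api": "drive_tool", "payload": {
  "steps": [
    [-4,-1,-6,0,0],
    [-8,-1,-12,0,0],
    [-12,-1,-18,0,0],
    [-15,-1,-24,0,0],
    [-15,-1,-27,0,0],
    [-15,-1,-27,0,0]
  ]
}}

```text
t: 28.78
tool_pos: [0.4239, -0.3585, 0.2015]
orientation: [0.712, 0.009, 0.011, -0.702]
wrist_force: [0.4, 1.0, 0.1]
width: 0.0852
```

Run:
```python
from h import *
go()
im=snapshot('top'); cv2.imwrite('pics/t27.png',im[:,:,::-1]); cv2.imwrite('pics/t27c.png',cv2.resize(im[140:300,185:285,::-1],None,fx=3.7,fy=3.7,interpolation=cv2.INTER_CUBIC))
for n,P in (('jar',(.5803,-.085,.0755)),('cup',(.5803,-.0267,.0505)),('sens',(.4567,-.0562,.036))): print(n,((topproj(P)+.5-[185,140])*3.7).round(0))
```

```text
t 28.77 pos [ 0.4239 -0.3585  0.2015] yaw -0.0029 w 0.0852 F [0.4 1.  0.1] down [ 0.0282 -0.0141 -0.9995]
jar [216. 225.]
cup [101. 229.]
sens [159. 481.]
```

View pics/t27c.png

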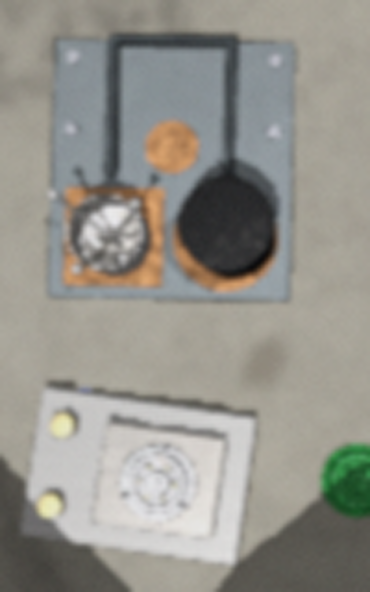

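The final top view shows the jar at crop (226,225) against (216,225) expected, about 4–5 mm off. The cup is at (109,233) against (101,229), about 4 mm off. The sensor is at (158,483) against (159,481), about 1 mm off. All are within tolerance and the gripper is clear.

```bash
python3 -c "
from bench import *
print(finish_job())"
```

```text
the job is handed in; nothing more can be done
None
```

The job is done and handed in at about 29 s of the 106 s allowed; no verdict was reported. The jar and cup went to the side mat, the sensor went onto the jig seat while they waited there, and then the cup and jar went back to their own pads.

**Last checks (top, side and wrist pictures):**

| Part | Where it is | Distance from centre | Limit |
|---|---|---|---|
| Jar | upright on the round pad | about 3–5 mm | 12 mm |
| Cup | upright on the square pad | about 2–4 mm | 12 mm |
| Sensor | flat on the seat, way up unchanged | about 1–2 mm | 10 mm |

The gripper was clear of everything at hand-in.

**Problems and disagreements:**
- **Camera mismatch:** the wrist camera read about 2.7 mm too far in x compared with the top view and the arm's own position. I corrected for that.
- **Tool tilt:** the tool tilted slowly, to about 0.03–0.04 rad by the end. The released parts stood flat anyway.
- **Sensor placing:** the first touchdown on the seat was about 3.5 mm off, so I lifted it slightly and corrected before letting go.

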